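# Unclip two plug-in units from a sloping relay console

### The arm

A 6-joint arm with a two-finger parallel gripper is mounted at the origin on the work surface. World frame = base frame: x ahead of the robot, y to its left, z up, the work surface at z = 0. Lengths are in m, angles in degrees, forces in N, time in s.
With the tool pointing down it reaches from about 0.4 to 0.825 m from the base axis. Payload 7 kg.
Tool frame: the origin (TCP) lies midway between the tips of the shut fingers; the grasp point (between the pads) lies 19 mm behind it; z points along the fingers, y is the direction in which the jaws open and shut (so a half turn about z gives the same grasp; the last joint's range is limited). The gripper opens to 88 mm and grips with 3 to 60 N. Pads are 19 mm wide; open, the fingers measure 130 mm over their backs; the gripper's body (78 mm by 193 mm) begins 47 mm behind the grasp point.
Start: joints at [86.58, 20.546, 0.682, 0, -70.136, -16.507], TCP at [0.23, 0.635, 0.227] pointing down, gripper open.
Joint ranges: [-176.03, 176.03], [-82.01, 121.73], [-58.28, 71.71], [-173.87, 95.51], [-174.79, -0.11], [-173.66, 173.66]. Speed limits (degrees/s): [136.94, 136.94, 172.46, 180, 180, 180].

### API

Orientations are given as [roll, pitch, yaw] about the fixed x, y, z axes, in that order (R = Rz(yaw) Ry(pitch) Rx(roll)).
In Python, from plant import get_state, capture, close_job gives the robot as it stands.
- The arm moves only by the tool apply_moves, never from a script. Its argument "commands" is a list of rows, each an object with "grip": the opening, from 0 (shut) to 1 (fully open); "dp": the shift along the tool's x, y, z in mm, a list of three; "yaw": the turn about the tool's z in rad. A call has 1 to 12 rows; each row is the pose to reach, as a shift and turn from the pose commanded when the call began, along the tool's axes at that moment; what a row does not reach only later rows make up. A row lasts 1/8 s, in which the tool goes at most 62.5 mm and 10.7 degrees, less where a joint would pass 70% of its speed; a pose out of reach is approached as far as the arm can. A call with a gripper value outside its range is refused whole. The fingers move at their own pace and stop on an object; "newtons" is the grip in N (left out, the last holds). Time passes only in rows, so rows that repeat a pose let the fingers close. It gives the time, the measured TCP pose, the force and the opening at its end, in the units of the state.
- get_state(): the state, without advancing time (a new reading comes with each control period).
- capture(name): name is "side" or "top"; returns a dict with "color" (480x640x3 uint8, red, green, blue), "camera_matrix" (3x3 intrinsics, pixels), "xyz" and "rotation" of the camera in the world. Camera axes: x right, y up, looking along -z (the intrinsics and any distortion apply to the point x, -y, -z); pixel columns grow to the right and rows downward; lengths in m; the calibration is good to about 2 mm. A picture is of the moment at which its call begins. There is no depth.
- close_job(): hands the job in, once; it reports no verdict.
The state is a dict: "time_s": time; "joints": joint angles; "qd": joint speeds; "joint_torque": joint torques, N m; "tcp_pos": TCP position; "eef_rot": TCP orientation; "contact_force": force on the tool from outside, world axes, zero at the start; "moment": the same for the moment, N m; "gripper_width": finger opening in m.
Only numpy, scipy, OpenCV 4.12 (cv2) and the standard library are available. Lean on these libraries where they do the work, as an engineer would, in place of code of your own. Each camera call takes 0.05 s, during which the arm holds its last target.

### The job

Strip the sloping relay console: take out the tall finned plug-in unit first, then the low one. Each is snapped in, so pinch its two side tabs fully together and draw it straight out along its slope, then stand it gently upright, not dropped, on the floor of the steel tray - the tall unit in the wide compartment, the low unit in the narrow one - and let go. Leave the transformer, meter, spray can and screwdriver where they are.

Things in the scene. Friction and masses are not known exactly. Their poses are not given: they have to be found in the camera images.
- tall_grip (a point): Tall finned plug-in unit, 145 mm tall, grey, 0.37 kg: 50 (x) x 40 (y) mm, with metal fins front and back (70 mm over them in x, from 43 mm up), black cap 70 x 48 mm. Point on its axis midway between its two white side tabs' pads, 110 mm above its underside. z out of the bay, y along the pinch (right tab to left tab), x away from robot at first. In either bay; blocks a wide gripper from the low unit.
- tall_foot (a point): Centre of the tall unit's underside (50 x 40 mm), same axes as tall_grip; it rests on the bay's floor. Outward barbs on the tabs' feet, 71 mm over both when free, catch under ledges 63 mm apart in the bay: BOTH tabs must be in by over 4 mm before the unit can be drawn out, straight along its z, at least 35 mm until clear of the bay.
- low_grip (a point): Low plain plug-in unit, 89 mm tall, grey, 0.23 kg: plain block 50 (x) x 40 (y) mm, no fins. Point on its axis midway between its two white side tabs' pads, 60 mm above its underside. z out of the bay, y along the pinch (right tab to left tab), x away from the robot at first. In the bay that the tall unit is not in, axes 105 mm apart.
- low_foot (a point): Centre of the low unit's underside (50 x 40 mm), same axes as low_grip; it rests on the bay's floor. Outward barbs on the tabs' feet, 71 mm over both when free, catch under ledges 63 mm apart in the bay: BOTH tabs must be in by over 4 mm before the unit can be drawn out, straight along its z, at least 35 mm until clear of the bay.
- tall_tab_left (a joint): Travel of the tall unit's left (+y side) tab, m: 0 = sprung fully out (caught), 0.006 = fully in towards the unit's middle (free). Spring: 2.4 N at 0, 9.6 N at 0.006; pinch with 20 to 30 N. The ribbed pad to press is 26 mm wide (x), 30 mm tall (z), centred at the height of tall_grip; pads are 68 mm over outer faces when free, 56 mm when pinched.
- tall_tab_right (a joint): Travel of the tall unit's right (-y side) tab, m: 0 = sprung fully out (caught), 0.006 = fully in towards the unit's middle (free). Spring: 2.4 N at 0, 9.6 N at 0.006; pinch with 20 to 30 N. The ribbed pad to press is 26 mm wide (x), 30 mm tall (z), centred at the height of tall_grip; pads are 68 mm over outer faces when free, 56 mm when pinched.
- low_tab_left (a joint): Travel of the low unit's left (+y side) tab, m: 0 = sprung fully out (caught), 0.006 = fully in towards the unit's middle (free). Spring: 2.4 N at 0, 9.6 N at 0.006; pinch with 20 to 30 N. The ribbed pad to press is 26 mm wide (x), 30 mm tall (z), centred at the height of low_grip; pads are 68 mm over outer faces when free, 56 mm when pinched.
- low_tab_right (a joint): Travel of the low unit's right (-y side) tab, m: 0 = sprung fully out (caught), 0.006 = fully in towards the unit's middle (free). Spring: 2.4 N at 0, 9.6 N at 0.006; pinch with 20 to 30 N. The ribbed pad to press is 26 mm wide (x), 30 mm tall (z), centred at the height of low_grip; pads are 68 mm over outer faces when free, 56 mm when pinched.
- console_mid (a point): Fixed two-bay socket console, 130 (x) x 240 (y) mm, 108 mm high at its back, deck sloping towards the robot. Point midway between the bay floors, 55 mm above the bench; axes: z up, y along its length, x front to back. Bays lie 52.5 mm to +y and -y, their axes leaning towards -x (the robot), 30 degrees from vertical. The deck's top is 32 mm from the bay floors along those axes.
- tray_wide (a point): Fixed steel tray, 171 (x) x 112 (y) mm, walls 5 mm thick and 35 mm high above the bench, floor 5 mm thick. Point on the floor at the middle of the WIDE compartment, 90 (x) x 102 (y) mm inside, 30 mm deep. z up; x from the wide to the narrow compartment; yaw varies. The tray's outer faces are 50 mm to -x and 56 mm to +y and -y of the point.
- tray_narrow (a point): On the floor at the middle of the NARROW compartment of the same tray, 66 (x) x 102 (y) mm inside, 83 mm to +x of the wide one's middle; same axes. The low unit fits with its pinch direction along the compartment's length (y), either way round; the tall one likewise in the wide compartment.
- transformer: Bystander: loose open-frame transformer, dark core plates and brown coil, 95 (x) x 70 (y) x 110 mm high, 2.2 kg, standing between console and tray. Origin: centre of its underside.
- meter: Bystander: beige-grey hand-held meter lying flat, 150 (x) x 74 (y) x 38 mm high. Origin: centre of its underside.
- can: Bystander: bare metal spray can, 52 mm diameter, 140 mm tall, standing. Origin: centre of its underside.
- screwdriver: Bystander: wooden-handled screwdriver, 200 mm long, about 30 mm thick, lying along its x. Origin: middle of its length, on the bench.
Mind the look-alikes: they are no part of the job. What is shaped like the part that bears tall_grip but red is not meant. What is meant by the part that bears tray_wide is not black, and is the larger of those in its own colour.

How it is judged (in metres and radians):
On the way, in this order (a step that is already met when the one before it is completed fails the run):
1. both tabs of the tall unit are pinched in together (value of joint each of tall_tab_left, tall_tab_right above 0.004 m), for 0.1 s.
2. the tall unit stands upright on the floor of the wide compartment (x of tall_grip in the frame of tray_wide between -0.028 and 0.028 m and y of tall_grip in the frame of tray_wide between -0.028 and 0.028 m and z of tall_grip in the frame of tray_wide between 0.104 and 0.116 m and angle between tall_grip's own z axis and vertical below 0.12 rad), for 0.2 s.
3. both tabs of the low unit are pinched in together (value of joint each of low_tab_left, low_tab_right above 0.004 m), for 0.1 s.
4. the low unit stands upright on the floor of the narrow compartment (x of low_grip in the frame of tray_narrow between -0.02 and 0.02 m and y of low_grip in the frame of tray_narrow between -0.028 and 0.028 m and z of low_grip in the frame of tray_narrow between 0.054 and 0.066 m and angle between low_grip's own z axis and vertical below 0.12 rad), for 0.2 s.
At the end, for the whole second after the job is handed in: The tall unit stands in the wide compartment (its axis within 28 mm of the compartment's middle along x and y), the low unit in the narrow one (within 20 mm along x, 28 mm along y); both upright within 0.12 rad (7 degrees), undersides within 6 mm of the tray floor, at rest and let go (all of step 2 and all of step 4 and contact force between the fingers and tall below 0.05 N and contact force between the fingers and low below 0.05 N and linear speed of each of tall, low below 0.03 m/s); the robot touches nothing.
It fails at once if the tall unit is dropped or thrown: it moves faster than 0.7 m/s while no finger touches it (linear speed of tall above 0.7 m/s and contact force between the fingers and tall below 0.05 N).
It fails at once if the low unit is dropped or thrown: it moves faster than 0.7 m/s while no finger touches it (linear speed of low above 0.7 m/s and contact force between the fingers and low below 0.05 N).
It fails at once if the transformer, meter, can or screwdriver is pushed more than 25 mm (distance of any of transformer, meter, can, screwdriver from where it was at the start of the episode above 0.025 m).
It fails at once if the transformer or can is tipped by more than 0.3 rad (angle between any of transformer, can's own z axis and vertical above 0.3 rad).
It also fails if it takes over 61 s, if anything falls off the work surface, if the arm or the gripper's body presses on something with over 40 N, if the wrist force passes 120 N, or if a joint passes its speed limit or range.

## Working session

There is one attempt and no reset: what is moved stays moved. The work goes in short steps, Python scripts to look and compute and a tool call to move; the robot and the scene stay as the last step left them, time stands still between calls to the robot, and variables do not carry over. Pictures are saved under pics/ and viewed, and the job is handed in when it is done.

Besides the shell and the picture viewer there is one more tool, called after "Request:" as name(argument=value, ...), one argument or row to a line, values as JSON. apply_moves: Moves the arm, as the interface text tells. Its arguments: {"type":"object","properties":{"commands":{"type":"array","items":{"type":"object","properties":{"grip":{"type":"number"},"dp":{"type":"array","items":{"type":"number"}},"yaw":{"type":"number"}}}},"newtons":{"type":"number"}},"required":["commands"]}

```bash
mkdir -p pics; ls
python3 - <<'E'
from plant import *
import cv2,json
print(get_state())
for n in ("side","top"):
    c=capture(n); cv2.imwrite(f"pics/{n}0.png",c["color"][:,:,::-1]); print(n,c["camera_matrix"],c["xyz"],c["rotation"],c.keys())
E
```

```text
pics
{'time_s': 0.0, 'joints': array([ 8.65785491e+01,  2.05920878e+01,  6.33063708e-01, -1.77274473e-02,
       -7.01354499e+01, -1.65059007e+01]), 'qd': array([-0.05764636, -0.07639645, -0.01253897,  0.01708445, -0.06214928,
        0.05220272]), 'joint_torque': array([-2.18263383e-03, -5.82717276e+01,  2.93053025e+01,  6.99723065e+00,
        6.76953845e-03, -1.62989627e-04]), 'tcp_pos': array([0.22994351, 0.63410857, 0.22561745]), 'eef_rot': array([ 1.79904684e+02, -1.08656265e-02, -1.99333801e+01]), 'contact_force': array([-0.87477835, -0.05779851,  0.37598724]), 'moment': array([ 0.01224955,  0.02361472, -0.00606913]), 'gripper_width': 0.08770705505090978}
side [[473.14744901   0.         315.38365119]
 [  0.         473.14744901 239.11133599]
 [  0.           0.           1.        ]] [ 0.31900332 -0.83857586  0.75535399] [ 55.37352864  -0.34477136 -13.48663425] dict_keys(['color', 'camera_matrix', 'xyz', 'rotation'])
top [[460.56125394   0.         313.60520501]
 [  0.         460.56125394 234.3943806 ]
 [  0.           0.           1.        ]] [0.40785277 0.0501436  1.10947945] [  7.21458414   1.05324955 -88.87627685] dict_keys(['color', 'camera_matrix', 'xyz', 'rotation'])
```

View pics/side0.png

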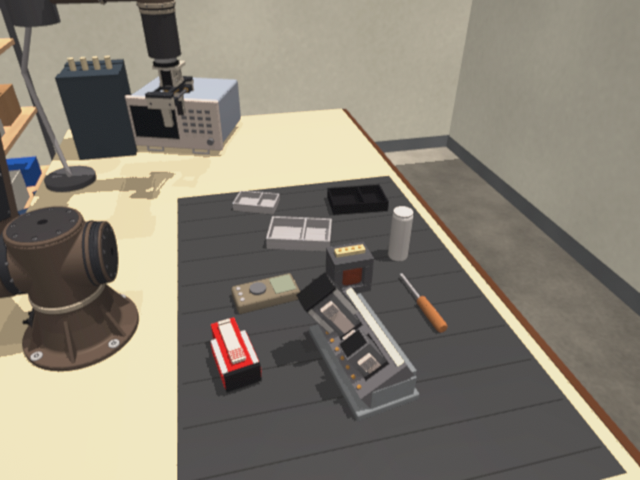

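View pics/top0.png

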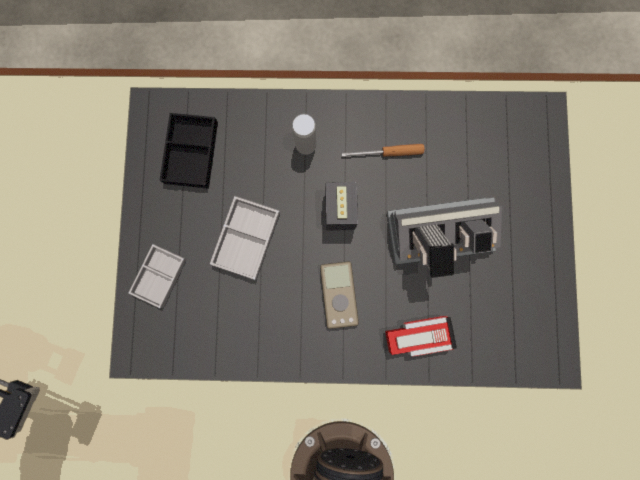

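The side view shows the console with the tall unit at about (335,315) and the low one at (365,360), and the red look-alike lying at (235,350). In the top view:
- **Units:** the tall one is at (435,250) in the +y (left) bay, and the low one is at (480,238) in the -y bay.
- **Tall look-alike:** the red one at (420,338).
- **Tray candidates:** black (190,150), large grey (245,238) and small grey (157,277). I choose the large grey tray.

Next I'll check close crops of these choices.

```bash
cat > h.py <<'E'
import numpy as np, cv2
from scipy.spatial.transform import Rotation as R
from plant import *
def cam(c):
    return c["camera_matrix"],np.array(c["xyz"]),R.from_euler('xyz',c["rotation"],degrees=True).as_matrix()
def ray(c,uv):
    K,t,M=cam(c); uv=np.atleast_2d(uv).astype(float)
    d=np.c_[(uv[:,0]-K[0,2])/K[0,0],-(uv[:,1]-K[1,2])/K[1,1],-np.ones(len(uv))]
    return t,d@M.T
def onz(c,uv,z):
    t,d=ray(c,uv); s=(z-t[2])/d[:,2]; return t+d*s[:,None]
def proj(c,P):
    K,t,M=cam(c); q=(np.atleast_2d(P)-t)@M
    return np.c_[K[0,0]*q[:,0]/-q[:,2]+K[0,2],K[1,1]*-q[:,1]/-q[:,2]+K[1,2]]
def tri(ca,a,cb,b):
    t1,d1=ray(ca,a);t2,d2=ray(cb,b);d1=d1[0]/np.linalg.norm(d1[0]);d2=d2[0]/np.linalg.norm(d2[0])
    s=np.linalg.lstsq(np.c_[d1,-d2],t2-t1,rcond=None)[0]
    p,q=t1+s[0]*d1,t2+s[1]*d2; return (p+q)/2,np.linalg.norm(p-q)*1e3
E
python3 - <<'E'
from h import *
import pickle
C={n:capture(n) for n in("side","top")}
pickle.dump(C,open("c0.pkl","wb"))
def crop(n,x,y,w,h,s,f):
    im=cv2.resize(C[n]["color"][y:y+h,x:x+w,::-1],None,fx=s,fy=s,interpolation=cv2.INTER_CUBIC); cv2.imwrite(f,im)
crop("top",375,185,140,105,5.7,"pics/t_con.png")
crop("side",285,255,140,160,3.75-.05,"pics/s_con.png")
crop("top",195,185,100,100,6,"pics/t_tray.png")
E
```

```text
(no output)
```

View pics/t_con.png

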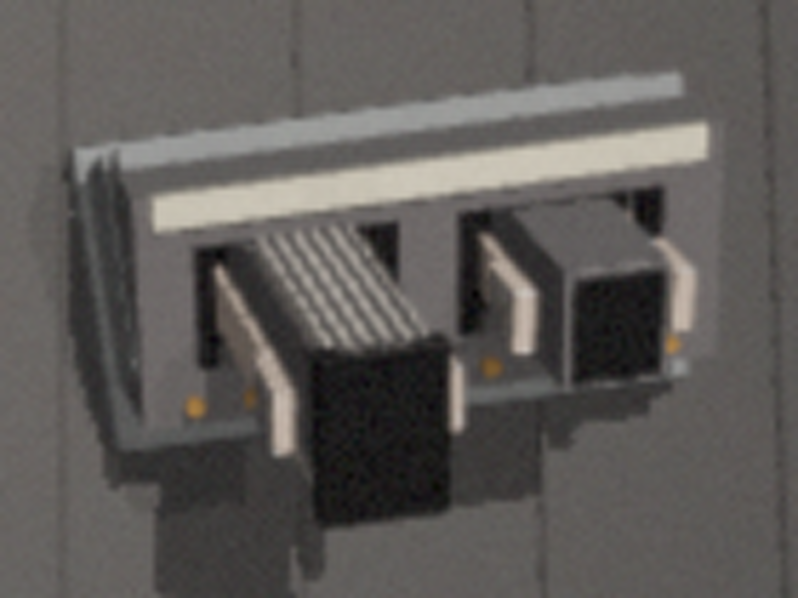

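View pics/s_con.png

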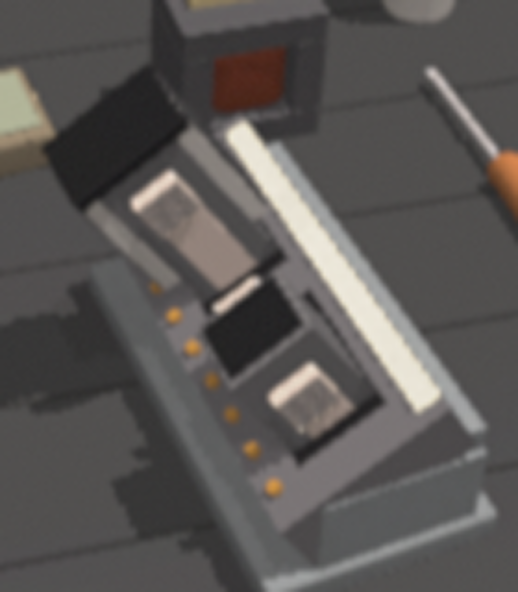

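View pics/t_tray.png

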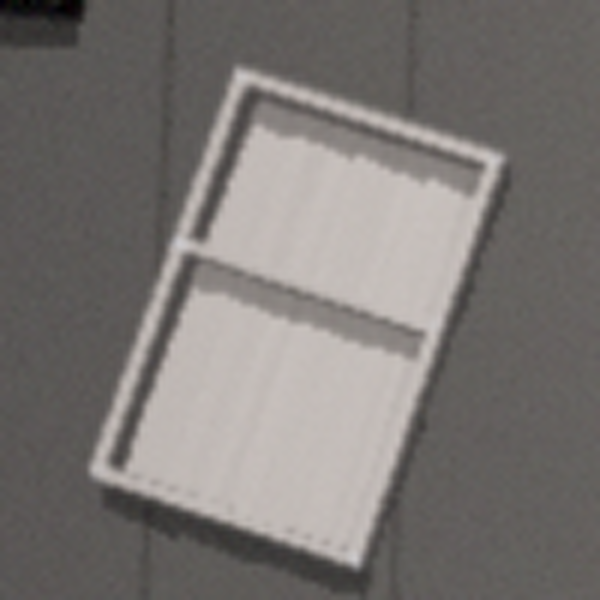

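The crops confirm the choices. The grey unit with fins and the black cap is in the +y bay, with its cap at crop (312-450, 340-525). The low plain unit is in the -y bay, and the larger grey tray has its wide compartment nearest the robot.

Run:
```python
from h import *
import pickle
C=pickle.load(open("c0.pkl","rb")); T,S=C["top"],C["side"]
np.set_printoptions(precision=4,suppress=True)
t=lambda a:np.array(a)/5.7+[375,185]; s=lambda a:np.array(a)/3.7+[285,255]; w=lambda a:np.array(a)/6+[195,185]
# tray rim
r=onz(T,w([(238,68),(507,155),(362,568),(92,475)]),.035); print("tray",r, [np.linalg.norm(r[i]-r[(i+1)%4]) for i in range(4)])
c=r.mean(0); e=(r[0]+r[1]-r[2]-r[3]); e/=np.linalg.norm(e); print("centre",c,"yaw",np.degrees(np.arctan2(e[1],e[0])), "yaw2", np.degrees(np.arctan2(*( (r[0]+r[3]-r[1]-r[2])[[1,0]])))-90)
# strip
for z in(.108,.11):
  p=onz(T,t([(152,195),(708,122),(710,155),(153,232)]),z); print("strip",p,np.degrees(np.arctan2(*((p[0]-p[1])[[1,0]])))-90,np.degrees(np.arctan2(*((p[3]-p[2])[[1,0]])))-90)
# cap top
tp=t([(314,350),(447,338),(450,510),(319,526)])
p=np.vstack([onz(T,tp[:2],.198),onz(T,tp[2:],.163)]);print("cap",p,p.mean(0),np.linalg.norm(p[0]-p[1]),np.linalg.norm(p[1]-p[2]))
tl=t([(568,270),(665,260),(665,374),(568,390)])
p=np.vstack([onz(T,tl[:2],.1446),onz(T,tl[2:],.1196)]);print("low",p,p.mean(0),np.linalg.norm(p[0]-p[1]),np.linalg.norm(p[1]-p[2]))
```

```text
tray [[0.6317 0.2626 0.035 ]
 [0.5984 0.1545 0.035 ]
 [0.4349 0.2062 0.035 ]
 [0.469  0.3131 0.035 ]] [np.float64(0.11309204172738689), np.float64(0.17143804422026226), np.float64(0.1122521822235762), np.float64(0.17034199319102813)]
centre [0.5335 0.2341 0.035 ] yaw -17.393216415969697 yaw2 -17.412198221820148
strip [[ 0.5712 -0.1215  0.108 ]
 [ 0.6032 -0.3347  0.108 ]
 [ 0.5903 -0.3351  0.108 ]
 [ 0.5568 -0.1218  0.108 ]] 8.529414678145429 8.924752389572731
strip [[ 0.5708 -0.1211  0.11  ]
 [ 0.6028 -0.334   0.11  ]
 [ 0.5899 -0.3343  0.11  ]
 [ 0.5565 -0.1215  0.11  ]] 8.529414678145429 8.924752389572731
cap [[ 0.5029 -0.1619  0.198 ]
 [ 0.5079 -0.2079  0.198 ]
 [ 0.45   -0.2177  0.163 ]
 [ 0.4434 -0.171   0.163 ]] [ 0.476  -0.1896  0.1805] 0.04627651844872208 0.06843918691490626
low [[ 0.5398 -0.2678  0.1446]
 [ 0.5441 -0.3034  0.1446]
 [ 0.5044 -0.3113  0.1196]
 [ 0.4977 -0.2749  0.1196]] [ 0.5215 -0.2893  0.1321] 0.035845722489749605 0.04759863331690937
```

```bash
cat >> h.py <<'E'
def model(mid,yaw):
    Rz=R.from_euler('z',yaw,degrees=True).as_matrix(); U=Rz@R.from_euler('y',-30,degrees=True).as_matrix()
    tf=mid+Rz@[0,.0525,0]; lf=mid+Rz@[0,-.0525,0]
    return Rz,U,tf,lf
E
python3 - <<'E'
from h import *
import pickle
np.set_printoptions(precision=4,suppress=True)
C=pickle.load(open("c0.pkl","rb"))
yaw=8.7
Rz,U,tf,lf=model(np.zeros(3),yaw)
m1=np.array([.476,-.1896,.1805])-(tf+U@[0,0,.145]); m2=np.array([.5215,-.2893,.1321])-(lf+U@[0,0,.089])
print(m1,m2); mid=(m1+m2)/2; Rz,U,tf,lf=model(mid,yaw)
print("tallgrip",tf+U@[0,0,.11],"lowgrip",lf+U@[0,0,.06],"axis",U[:,2])
P=[tf+U@[a,b,.145] for a in(-.035,.035) for b in(-.024,.024)]+[lf+U@[a,b,.089] for a in(-.025,.025) for b in(-.02,.02)]
P+=[tf+U@[a,b,z] for b in(.034,-.034) for a in(-.013,.013) for z in(.095,.125)]+[lf+U@[a,b,z] for b in(.034,-.034) for a in(-.013,.013) for z in(.045,.075)]
th=np.radians(-17.4); e=np.array([np.cos(th),np.sin(th),0]);n=np.array([-e[1],e[0],0]); c=np.array([.5335,.2341,.0])
print("wide",c-.0355*e,"narrow",c+.0475*e)
Q=[c+[0,0,.035]+a*e+b*n for a in(-.0855,.0855) for b in(-.056,.056)]+[c-.0355*e+[0,0,.005],c+.0475*e+[0,0,.005]]
for nme,(x,y,w,h,s) in {"side":(225,190,200,200,3),"top":(200,185,320,105,2.5)}.items():
    im=cv2.resize(C[nme]["color"][y:y+h,x:x+w,::-1],None,fx=s,fy=s,interpolation=cv2.INTER_CUBIC)
    for u in proj(C[nme],np.array(P+Q)): cv2.circle(im,tuple(int(v) for v in ((u-[x,y])*s)),2,(0,255,0),-1)
    cv2.imwrite(f"pics/ov_{nme}.png",im)
# bystander rough positions
for k,uv,z in(("trafo",(342,205),.11),("meter",(339,295),.038),("can",(304,124),.14)): print(k,onz(C["top"],uv,z))
E
```

```text
[ 0.5556 -0.2305  0.0549] [ 0.5575 -0.2307  0.055 ]
tallgrip [ 0.4943 -0.187   0.1502] lowgrip [ 0.5349 -0.287   0.1069] axis [-0.4942 -0.0756  0.866 ]
wide [0.4996 0.2447 0.    ] narrow [0.5788 0.2199 0.    ]
trafo [[0.6004 0.0097 0.11  ]]
meter [[0.4033 0.0112 0.038 ]]
can [[0.7734 0.0962 0.14  ]]
```

View pics/ov_side.png

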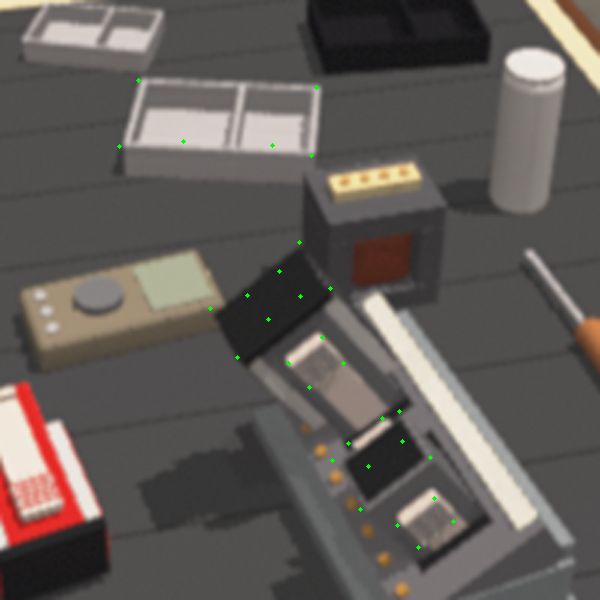

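View pics/ov_top.png

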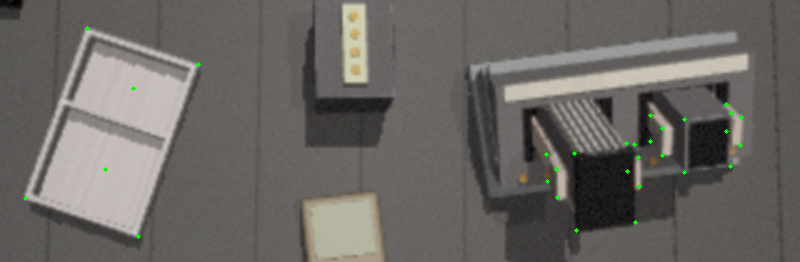

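The overlays agree to about 2 mm: the projected cap, pad and tray corners land on the seen ones. Next I'll go to a hover above the tall unit.

```bash
cat >> h.py <<'E'
def go(*tgts):
    """print dp (mm), yaw (rad) from the present pose to world targets (x,y,z,yawdeg)"""
    s=get_state(); p=np.array(s["tcp_pos"]); M=R.from_euler('xyz',s["eef_rot"],degrees=True).as_matrix()
    M=R.from_euler('xyz',[180,0,s["eef_rot"][2]],degrees=True).as_matrix()
    for t in tgts:
        dy=(t[3]-s["eef_rot"][2]+180)%360-180
        print(np.round(M.T@(np.array(t[:3])-p)*1e3,1),"yaw",round(-np.radians(dy),3))
    print("t",round(s["time_s"],2),"tcp",p.round(4),"rot",np.round(s["eef_rot"],2),"F",np.round(s["contact_force"],1),"w",round(s["gripper_width"],4))
E
python3 -c "
from h import *
go((.40,.40,.28,-8),(.48,.1,.28,0),(.49,-.188,.28,8.7))"
```

```text
[239.7 162.3 -54. ] yaw -0.208
[417.2 417.1 -54. ] yaw -0.348
[524.7 684.4 -54. ] yaw -0.5
t 0.2 tcp [0.23   0.6343 0.226 ] rot [ 1.7994e+02 -1.0000e-02 -1.9930e+01] F [ 0.4 -0.4 -0.1] w 0.0878
```

Request:
apply_moves(
  commands=[
    {"grip": 1,"dp": [48,32,-54],"yaw": -0.05},
    {"grip": 1,"dp": [96,65,-54],"yaw": -0.1},
    {"grip": 1,"dp": [144,98,-54],"yaw": -0.15},
    {"grip": 1,"dp": [192,130,-54],"yaw": -0.18},
    {"grip": 1,"dp": [240,162,-54],"yaw": -0.21},
    {"grip": 1,"dp": [276,213,-54],"yaw": -0.24},
    {"grip": 1,"dp": [311,264,-54],"yaw": -0.27},
    {"grip": 1,"dp": [347,315,-54],"yaw": -0.3},
    {"grip": 1,"dp": [382,366,-54],"yaw": -0.33},
    {"grip": 1,"dp": [417,417,-54],"yaw": -0.35},
    {"grip": 1,"dp": [439,471,-54],"yaw": -0.4},
    {"grip": 1,"dp": [460,524,-54],"yaw": -0.45},
  ],
  newtons=25,
)

```text
time_s: 1.7
tcp_pos: [0.4837, -0.0168, 0.2806]
eef_rot: [-180.0, -0.0, 5.9]
contact_force: [1.0, 0.5, 0.2]
gripper_width: 0.0872
```

```bash
python3 -c "
from h import *
go((.49,-.188,.26,8.7),(.49,-.188,.138,8.7))"
```

```text
[-11.4 170.9  20.6] yaw -0.048
[-11.4 170.9 142.6] yaw -0.048
t 1.7 tcp [ 0.4837 -0.0168  0.2806] rot [-1.7999e+02 -1.0000e-02  5.9500e+00] F [1.  0.5 0.2] w 0.0872
```

Request:
apply_moves(
  commands=[
    {"grip": 1,"dp": [-4,57,7],"yaw": -0.02},
    {"grip": 1,"dp": [-8,114,14],"yaw": -0.04},
    {"grip": 1,"dp": [-11,170,20],"yaw": -0.048},
    {"grip": 1,"dp": [-11,170,20],"yaw": -0.048},
  ],
)

```text
time_s: 2.2
tcp_pos: [0.4894, -0.1883, 0.2595]
eef_rot: [-180.0, 0.1, 8.3]
contact_force: [0.8, 1.6, -1.2]
gripper_width: 0.0875
```

```bash
python3 -c "
from h import *
go((.49,-.188,.138,8.7))
for n,(x,y,w,h) in {'side':(260,210,180,180),'top':(375,185,140,105)}.items():
    c=capture(n); cv2.imwrite('pics/hov_%s.png'%n,cv2.resize(c['color'][y:y+h,x:x+w,::-1],None,fx=3.3,fy=3.3,interpolation=cv2.INTER_CUBIC))
"
```

```text
[  0.6  -0.2 121.5] yaw -0.007
t 2.2 tcp [ 0.4894 -0.1883  0.2595] rot [-1.7999e+02  1.2000e-01  8.3200e+00] F [ 0.8  1.6 -1.2] w 0.0875
```

View pics/hov_side.png

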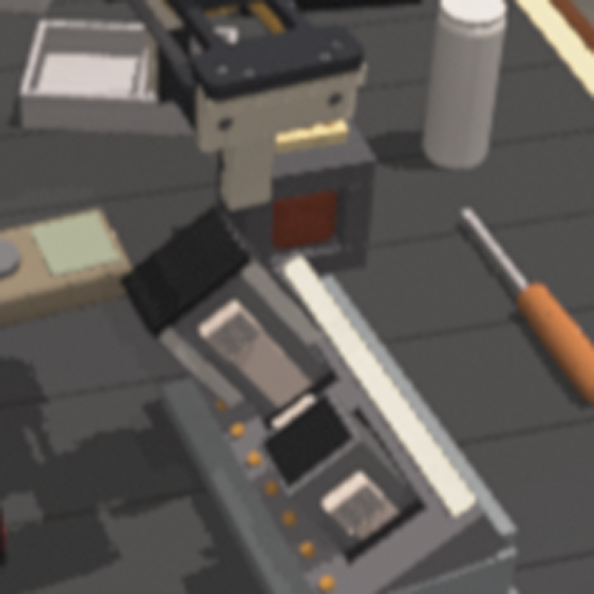

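View pics/hov_top.png

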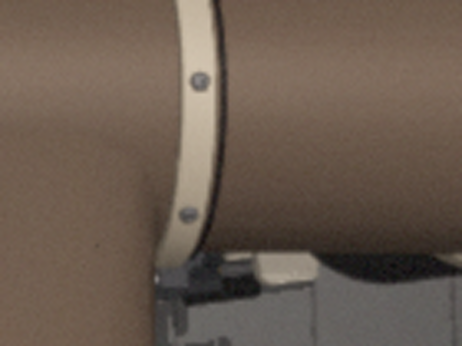

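In the side view the near finger is above the tall unit, its tip at crop (245,200), and the unit's right pad is at (225,325). The arm blocks the top view. I'll descend gently and watch the force.

Request:
apply_moves(
  commands=[
    {"grip": 1,"dp": [0,0,30],"yaw": -0.007},
    {"grip": 1,"dp": [0,0,60],"yaw": -0.007},
    {"grip": 1,"dp": [0,0,85],"yaw": -0.007},
    {"grip": 1,"dp": [0,0,100],"yaw": -0.007},
    {"grip": 1,"dp": [0,0,110],"yaw": -0.007},
    {"grip": 1,"dp": [0,0,118],"yaw": -0.007},
    {"grip": 1,"dp": [0,0,120],"yaw": -0.007},
    {"grip": 1,"dp": [0,0,120],"yaw": -0.007},
  ],
)

```text
time_s: 3.3
tcp_pos: [0.4906, -0.1852, 0.1409]
eef_rot: [180.0, -0.0, 9.0]
contact_force: [-0.4, 0.1, 0.3]
gripper_width: 0.0876
```

```bash
python3 -c "
from h import *
go((.49,-.188,.138,8.7))
for n,(x,y,w,h) in {'side':(260,210,180,180)}.items():
    c=capture(n); cv2.imwrite('pics/g1_%s.png'%n,cv2.resize(c['color'][y:y+h,x:x+w,::-1],None,fx=3.3,fy=3.3,interpolation=cv2.INTER_CUBIC))
"
```

```text
[-1.   2.7  2.9] yaw 0.005
t 3.3 tcp [ 0.4906 -0.1852  0.1409] rot [ 1.7999e+02 -3.0000e-02  9.0000e+00] F [-0.4  0.1  0.3] w 0.0876
```

View pics/g1_side.png

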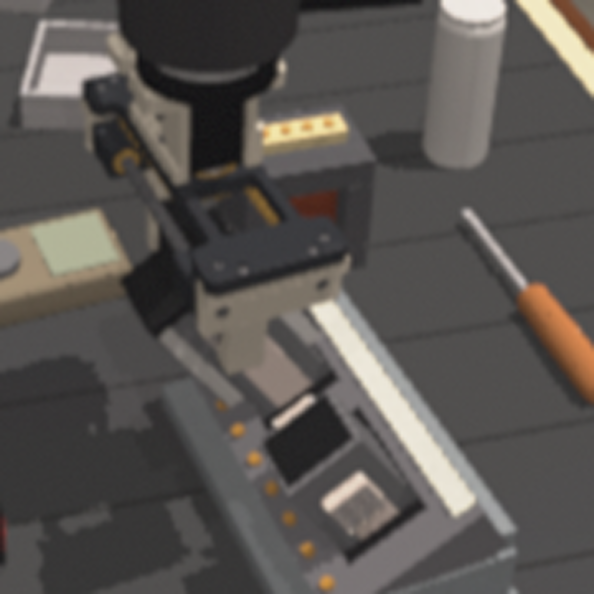

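Request:
apply_moves(
  commands=[
    {"grip": 1,"dp": [-1,2,1],"yaw": 0.005},
    {"grip": 0.7,"dp": [-1,2,1],"yaw": 0.005},
    {"grip": 0.6,"dp": [-1,2,1],"yaw": 0.005},
    {"grip": 0.5,"dp": [-1,2,1],"yaw": 0.005},
    {"grip": 0.5,"dp": [-1,2,1],"yaw": 0.005},
    {"grip": 0.5,"dp": [-1,2,1],"yaw": 0.005},
  ],
  newtons=28,
)

```text
time_s: 4.1
tcp_pos: [0.4894, -0.1874, 0.14]
eef_rot: [180.0, 0.0, 8.7]
contact_force: [-3.1, -0.9, 5.1]
gripper_width: 0.0518
```

```bash
python3 -c "
from h import *
go((.49,-.188,.138,8.7))"
```

```text
[0.5 0.7 2. ] yaw 0.001
t 4.1 tcp [ 0.4894 -0.1874  0.14  ] rot [1.7998e+02 2.0000e-02 8.7300e+00] F [-3.1 -0.9  5.1] w 0.0518
```

```bash
python3 -c "
from h import *
c=capture('side'); x,y,w,h=270,240,130,100
cv2.imwrite('pics/g2.png',cv2.resize(c['color'][y:y+h,x:x+w,::-1],None,fx=6,fy=6,interpolation=cv2.INTER_CUBIC))
go((.49,-.188,.138,8.7))"
```

```text
[0.5 0.6 2. ] yaw 0.001
t 4.15 tcp [ 0.4894 -0.1874  0.14  ] rot [1.7998e+02 2.0000e-02 8.7300e+00] F [-2.5 -1.   5.2] w 0.0519
```

View pics/g2.png

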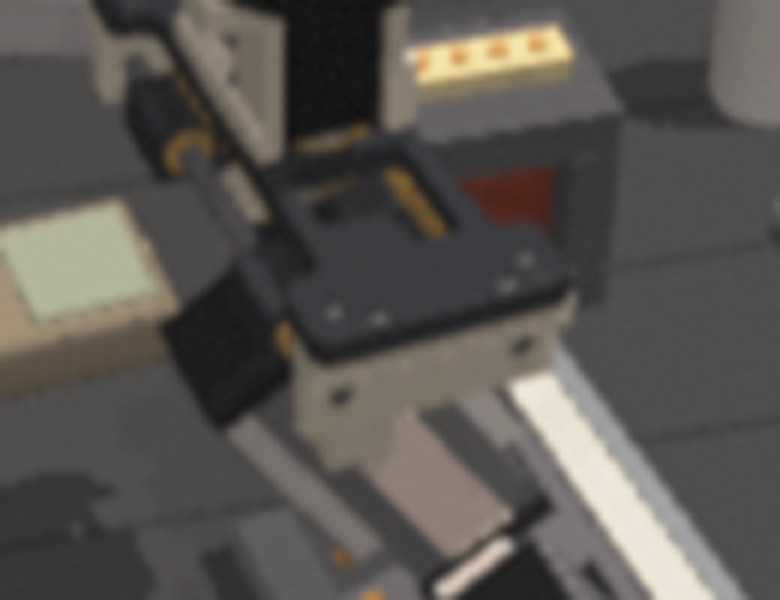

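The near finger lies over the right pad, perhaps 3 mm to its robot side. The width of 51.9 mm is below the nominal 56 mm, which I'd put down to both tabs being fully in plus some compliance. I'll draw a little along the slope and watch the force.

Request:
apply_moves(
  commands=[
    {"grip": 0.5,"dp": [-1,0,-2],"yaw": 0},
    {"grip": 0.5,"dp": [-3,0,-5],"yaw": 0},
    {"grip": 0.5,"dp": [-5,0,-8.7],"yaw": 0},
    {"grip": 0.5,"dp": [-5,0,-8.7],"yaw": 0},
  ],
)

```text
time_s: 4.65
tcp_pos: [0.4844, -0.1879, 0.1484]
eef_rot: [-180.0, 0.0, 8.7]
contact_force: [0.8, 0.1, -3.9]
gripper_width: 0.0523
```

```bash
python3 -c "
from h import *
c=capture('side'); x,y,w,h=270,240,130,100
cv2.imwrite('pics/g3.png',cv2.resize(c['color'][y:y+h,x:x+w,::-1],None,fx=6,fy=6,interpolation=cv2.INTER_CUBIC))
go((.49,-.188,.138,8.7))"
```

```text
[ 5.5  0.9 10.3] yaw 0.0
t 4.7 tcp [ 0.4844 -0.1879  0.1483] rot [-1.7999e+02  2.0000e-02  8.7200e+00] F [-0.3  0.  -4.2] w 0.0522
```

View pics/g3.png

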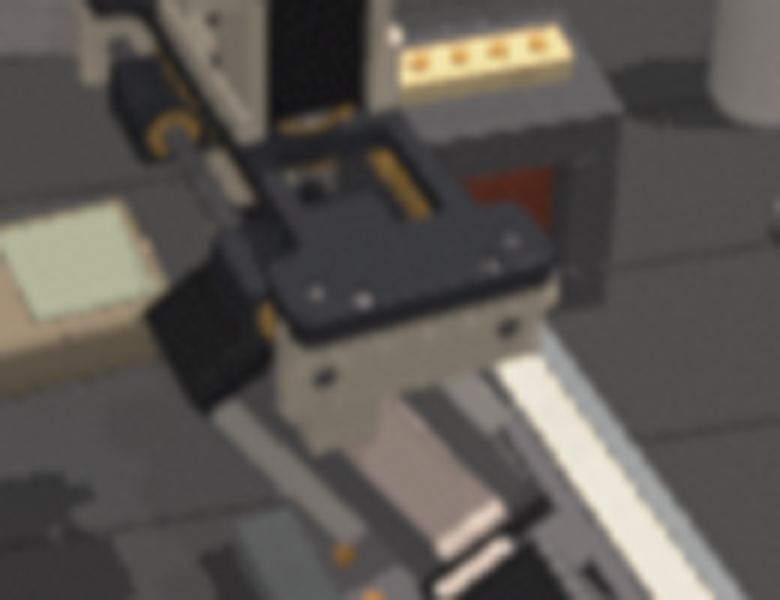

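The unit came with the gripper: the foot of the tab now shows at crop (475,530), and the force of -4 N is the unit's own weight. I'll keep drawing along the axis.

Request:
apply_moves(
  commands=[
    {"grip": 0.5,"dp": [-4,0,-7],"yaw": 0},
    {"grip": 0.5,"dp": [-8,0,-14],"yaw": 0},
    {"grip": 0.5,"dp": [-12,0,-21],"yaw": 0},
    {"grip": 0.5,"dp": [-16,0,-28],"yaw": 0},
    {"grip": 0.5,"dp": [-20,0,-34.6],"yaw": 0},
    {"grip": 0.5,"dp": [-24,0,-41.5],"yaw": 0},
    {"grip": 0.5,"dp": [-25,0,-60],"yaw": 0},
    {"grip": 0.5,"dp": [-25,0,-85],"yaw": 0},
    {"grip": 0.5,"dp": [-25,0,-110],"yaw": 0},
    {"grip": 0.5,"dp": [-25,0,-125],"yaw": 0},
    {"grip": 0.5,"dp": [-25,0,-130],"yaw": 0},
    {"grip": 0.5,"dp": [-25,0,-130],"yaw": 0},
  ],
)

```text
time_s: 6.2
tcp_pos: [0.4598, -0.1917, 0.2778]
eef_rot: [-180.0, 0.0, 8.7]
contact_force: [0.5, -0.3, -4.5]
gripper_width: 0.0522
```

```bash
python3 -c "
from h import *
c=capture('side'); x,y,w,h=220,130,200,200
cv2.imwrite('pics/g4.png',cv2.resize(c['color'][y:y+h,x:x+w,::-1],None,fx=3,fy=3,interpolation=cv2.INTER_CUBIC))
go((.46,-.05,.30,0),(.48,.1,.30,-9),(.4996,.2447,.30,-17.4))"
```

```text
[  21.9 -139.9  -22.6] yaw 0.152
[  64.4 -285.1  -22.6] yaw 0.309
[ 105.7 -425.2  -22.6] yaw 0.456
t 6.25 tcp [ 0.4596 -0.1916  0.2774] rot [-1.7997e+02  7.0000e-02  8.7100e+00] F [-1.1  0.6 -4.1] w 0.0521
```

View pics/g4.png

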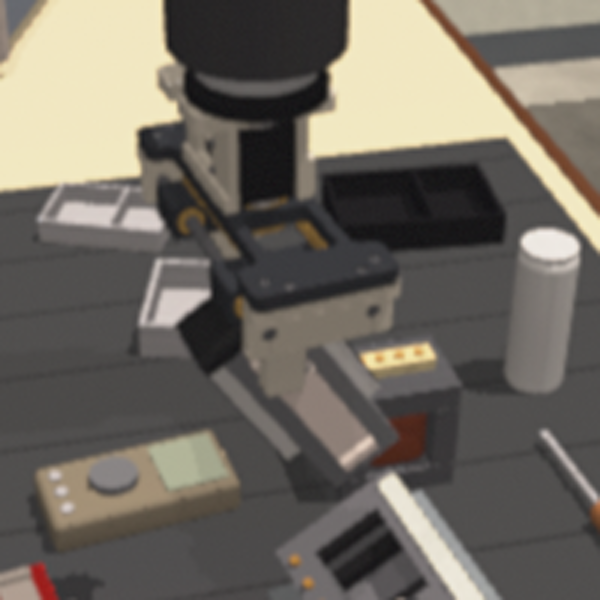

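The tall unit hangs free at about 30° (crop (330,420)) and the bay is empty. I can't tilt the tool, so I'll let the unit swing upright low over an open patch of mat near (0.43, 0.125), between the meter and the tray. Then I'll carry it upright into the tray.

```bash
python3 -c "
from h import *
go((.44,-.03,.26,5),(.425,.125,.26,0),(.425,.125,.107,0))"
```

```text
[   5.1 -162.7   17.4] yaw 0.065
[  13.8 -318.2   17.4] yaw 0.152
[  13.8 -318.2  170.4] yaw 0.152
t 6.25 tcp [ 0.4596 -0.1916  0.2774] rot [-1.7997e+02  7.0000e-02  8.7100e+00] F [-1.1  0.6 -4.1] w 0.0521
```

Request:
apply_moves(
  commands=[
    {"grip": 0.5,"dp": [1,-20,3],"yaw": 0.01},
    {"grip": 0.5,"dp": [3,-60,8],"yaw": 0.03},
    {"grip": 0.5,"dp": [5,-105,12],"yaw": 0.05},
    {"grip": 0.5,"dp": [5,-155,17],"yaw": 0.07},
    {"grip": 0.5,"dp": [8,-205,17],"yaw": 0.1},
    {"grip": 0.5,"dp": [11,-255,17],"yaw": 0.13},
    {"grip": 0.5,"dp": [13,-295,17],"yaw": 0.15},
    {"grip": 0.5,"dp": [14,-312,17],"yaw": 0.152},
    {"grip": 0.5,"dp": [14,-318,25],"yaw": 0.152},
    {"grip": 0.5,"dp": [14,-318,50],"yaw": 0.152},
    {"grip": 0.5,"dp": [14,-318,80],"yaw": 0.152},
    {"grip": 0.5,"dp": [14,-318,105],"yaw": 0.152},
  ],
)

```text
time_s: 7.75
tcp_pos: [0.425, 0.1234, 0.1714]
eef_rot: [179.9, 0.1, -0.0]
contact_force: [-0.2, -0.1, -3.7]
gripper_width: 0.0521
```

Request:
apply_moves(
  commands=[
    {"grip": 0.5,"dp": [0,0,20],"yaw": 0},
    {"grip": 0.5,"dp": [0,0,35],"yaw": 0},
    {"grip": 0.5,"dp": [0,0,45],"yaw": 0},
    {"grip": 0.5,"dp": [0,0,52],"yaw": 0},
    {"grip": 0.5,"dp": [0,0,54],"yaw": 0},
    {"grip": 0.5,"dp": [0,0,54],"yaw": 0},
  ],
)

```text
time_s: 8.5
tcp_pos: [0.4258, 0.1247, 0.1195]
eef_rot: [-180.0, -0.0, 0.0]
contact_force: [-0.6, 0.7, -3.6]
gripper_width: 0.0518
```

```bash
python3 -c "
from h import *
c=capture('side'); x,y,w,h=220,130,200,200
cv2.imwrite('pics/g5.png',cv2.resize(c['color'][y:y+h,x:x+w,::-1],None,fx=3,fy=3,interpolation=cv2.INTER_CUBIC))
go((.425,.125,.107,0))"
```

```text
[-0.9 -0.1 12.6] yaw 0.0
t 8.55 tcp [0.4259 0.1249 0.1196] rot [-1.7998e+02 -4.0000e-02  2.0000e-02] F [-0.2 -0.4 -3.5] w 0.0518
```

View pics/g5.png

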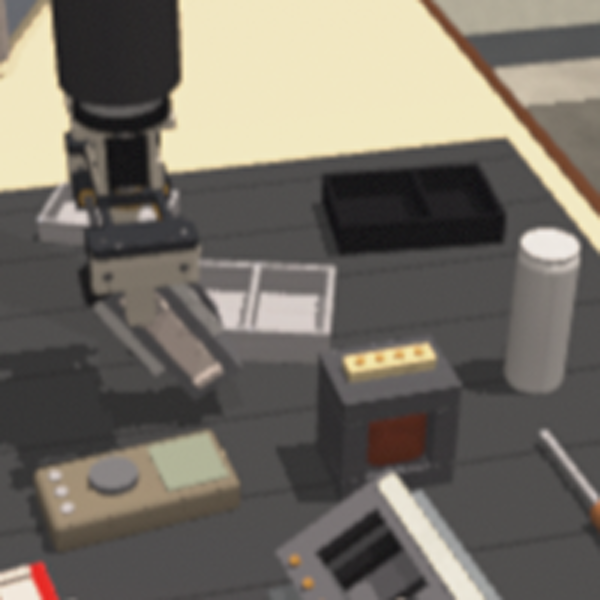

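Request:
apply_moves(
  commands=[
    {"grip": 0.5,"dp": [0,0,6],"yaw": 0},
    {"grip": 0.5,"dp": [0,0,8],"yaw": 0},
  ],
  newtons=16,
)

```text
time_s: 8.8
tcp_pos: [0.4254, 0.1246, 0.111]
eef_rot: [180.0, 0.0, 0.0]
contact_force: [-0.3, -0.9, -2.8]
gripper_width: 0.0539
```

Request:
apply_moves(
  commands=[
    {"grip": 0.5,"dp": [0,0,0],"yaw": 0},
    {"grip": 0.5,"dp": [0,0,0],"yaw": 0},
  ],
  newtons=11,
)

```text
time_s: 9.05
tcp_pos: [0.4257, 0.1247, 0.1113]
eef_rot: [-180.0, -0.0, 0.0]
contact_force: [0.1, -0.5, -3.0]
gripper_width: 0.0547
```

```bash
python3 -c "
from h import *
c=capture('side'); x,y,w,h=220,180,120,100
cv2.imwrite('pics/g6.png',cv2.resize(c['color'][y:y+h,x:x+w,::-1],None,fx=5,fy=5,interpolation=cv2.INTER_CUBIC))
go((.425,.125,.107,0)); print(get_state()['moment'])"
```

```text
[-0.7 -0.3  4.3] yaw 0.0
t 9.1 tcp [0.4257 0.1247 0.1113] rot [-1.8e+02 -0.0e+00  2.0e-02] F [ 0.2 -0.3 -4.3] w 0.0544
[-0.10798039  0.06849899 -0.01949595]
```

View pics/g6.png

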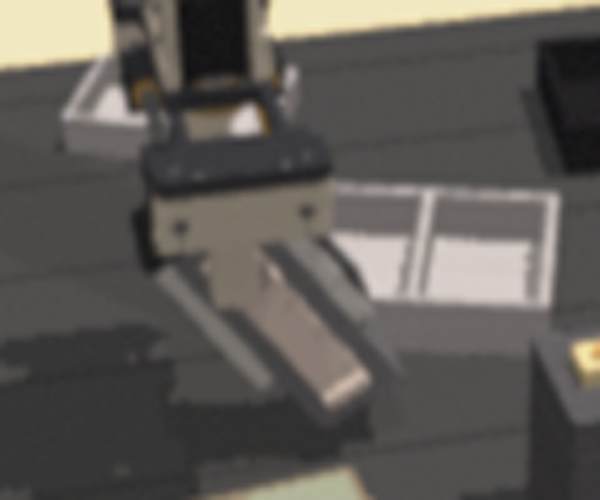

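It still hangs tilted (crop (300,330)), so I'll ease the grip further.

Request:
apply_moves(
  commands=[
    {"grip": 0.5,"dp": [0,0,0],"yaw": 0},
    {"grip": 0.5,"dp": [0,0,0],"yaw": 0},
  ],
  newtons=8,
)

```text
time_s: 9.35
tcp_pos: [0.4257, 0.1247, 0.1113]
eef_rot: [-180.0, -0.0, 0.0]
contact_force: [-0.3, 0.9, -3.6]
gripper_width: 0.0573
```

Request:
apply_moves(
  commands=[
    {"grip": 0.5,"dp": [0,0,0],"yaw": 0},
    {"grip": 0.5,"dp": [0,0,0],"yaw": 0},
  ],
  newtons=6,
)

```text
time_s: 9.6
tcp_pos: [0.4256, 0.1247, 0.1113]
eef_rot: [-180.0, -0.0, 0.0]
contact_force: [0.5, 0.6, -4.5]
gripper_width: 0.0612
```

```bash
python3 -c "
from h import *
c=capture('side'); x,y,w,h=220,180,120,100
cv2.imwrite('pics/g7.png',cv2.resize(c['color'][y:y+h,x:x+w,::-1],None,fx=5,fy=5,interpolation=cv2.INTER_CUBIC))
go((.425,.125,.107,0)); print(get_state()['moment'])"
```

```text
[-0.6 -0.3  4.3] yaw 0.0
t 9.65 tcp [0.4256 0.1247 0.1113] rot [-1.8e+02 -0.0e+00  1.0e-02] F [-0.2  0.7 -3.5] w 0.0614
[-0.04085237  0.1213116  -0.02356328]
```

View pics/g7.png

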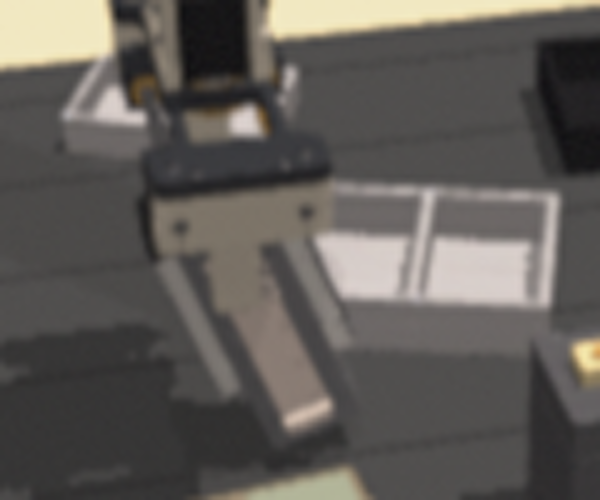

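It's swinging gently: the tilt is down to about 18°. I'll continue.

Request:
apply_moves(
  commands=[
    {"grip": 0.5,"dp": [0,0,0],"yaw": 0},
    {"grip": 0.5,"dp": [0,0,0],"yaw": 0},
  ],
  newtons=5,
)

```text
time_s: 9.9
tcp_pos: [0.4256, 0.1247, 0.1113]
eef_rot: [-180.0, -0.0, 0.0]
contact_force: [0.1, 0.2, -3.3]
gripper_width: 0.063
```

```bash
python3 -c "
from h import *
c=capture('side'); x,y,w,h=220,180,120,100
cv2.imwrite('pics/g8.png',cv2.resize(c['color'][y:y+h,x:x+w,::-1],None,fx=5,fy=5,interpolation=cv2.INTER_CUBIC))
go((.425,.125,.107,0)); print(get_state()['moment'])"
```

```text
[-0.6 -0.3  4.3] yaw 0.0
t 9.95 tcp [0.4256 0.1247 0.1113] rot [-1.8e+02 -0.0e+00  1.0e-02] F [-0.1  0.7 -3.7] w 0.0628
[-0.01754899  0.02966101  0.03997049]
```

View pics/g8.png

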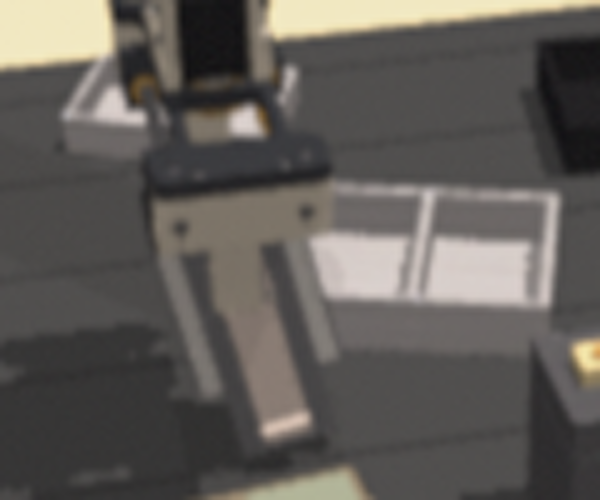

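Request:
apply_moves(
  commands=[
    {"grip": 0.5,"dp": [0,0,0],"yaw": 0},
    {"grip": 0.5,"dp": [0,0,0],"yaw": 0},
    {"grip": 0.5,"dp": [0,0,0],"yaw": 0},
  ],
  newtons=4,
)

```text
time_s: 10.32
tcp_pos: [0.4256, 0.1247, 0.1113]
eef_rot: [-180.0, -0.0, 0.0]
contact_force: [-0.0, -0.4, -2.7]
gripper_width: 0.0649
```

```bash
python3 -c "
from h import *
c=capture('side'); x,y,w,h=220,180,120,100
cv2.imwrite('pics/g9.png',cv2.resize(c['color'][y:y+h,x:x+w,::-1],None,fx=5,fy=5,interpolation=cv2.INTER_CUBIC))
go((.425,.125,.107,0)); print(get_state()['moment'])
print((proj(c,[(.43,.09,.12),(.43,.09,.0)])-[220,180])*5)"
```

```text
[-0.6 -0.3  4.3] yaw 0.0
t 10.38 tcp [0.4256 0.1247 0.1113] rot [-1.8e+02 -0.0e+00  1.0e-02] F [ 0.1  0.7 -4.4] w 0.0645
[-0.05827989  0.0460339  -0.03828624]
[[240.45240075 283.92859297]
 [252.53400367 480.37545216]]
```

View pics/g9.png

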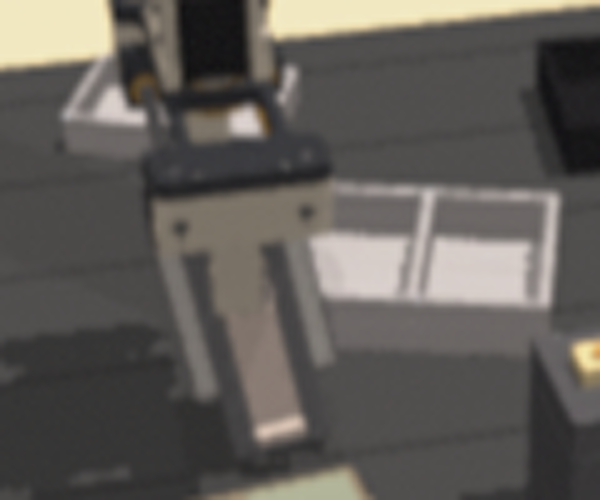

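About 10° of tilt remains: the tab runs from (245,310) to (280,430), while a vertical line would lean by only about 12 px per 196. I'll lower it onto the mat so the base edge squares it up.

Request:
apply_moves(
  commands=[
    {"grip": 0.5,"dp": [0,0,3],"yaw": 0},
    {"grip": 0.5,"dp": [0,0,6],"yaw": 0},
    {"grip": 0.5,"dp": [0,0,8],"yaw": 0},
    {"grip": 0.5,"dp": [0,0,10],"yaw": 0},
    {"grip": 0.5,"dp": [0,0,11],"yaw": 0},
    {"grip": 0.5,"dp": [0,0,11],"yaw": 0},
  ],
)

```text
time_s: 11.12
tcp_pos: [0.427, 0.1253, 0.1012]
eef_rot: [-179.9, -0.2, 0.1]
contact_force: [-0.2, -1.3, 5.8]
gripper_width: 0.0649
```

```bash
python3 -c "
from h import *
c=capture('side'); x,y,w,h=220,180,120,100
cv2.imwrite('pics/g10.png',cv2.resize(c['color'][y:y+h,x:x+w,::-1],None,fx=5,fy=5,interpolation=cv2.INTER_CUBIC))
go((.425,.125,.107,0)); print(get_state()['moment'])"
```

```text
[-2.   0.3 -5.8] yaw 0.001
t 11.18 tcp [0.427  0.1253 0.1012] rot [-1.7995e+02 -1.5000e-01  7.0000e-02] F [ 1.  -0.8  5.4] w 0.0652
[-0.38982956 -0.30037314 -0.02231669]
```

View pics/g10.png

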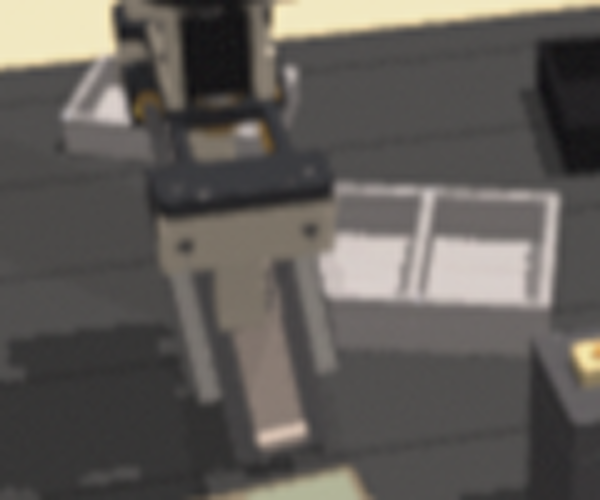

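It has touched down (net +5.8 N upward) with about 7° left. I'll shift the top away from the robot, pivoting on the base edge.

Request:
apply_moves(
  commands=[
    {"grip": 0.5,"dp": [2,0,-1],"yaw": 0},
    {"grip": 0.5,"dp": [5,0,-1],"yaw": 0},
    {"grip": 0.5,"dp": [8,0,-1],"yaw": 0},
    {"grip": 0.5,"dp": [11,0,-1],"yaw": 0},
    {"grip": 0.5,"dp": [11,0,-1],"yaw": 0},
  ],
)

```text
time_s: 11.8
tcp_pos: [0.4366, 0.1245, 0.1009]
eef_rot: [180.0, 0.0, -0.0]
contact_force: [-0.5, -0.4, -3.4]
gripper_width: 0.0647
```

```bash
python3 -c "
from h import *
c=capture('side'); x,y,w,h=220,180,120,100
cv2.imwrite('pics/g11.png',cv2.resize(c['color'][y:y+h,x:x+w,::-1],None,fx=5,fy=5,interpolation=cv2.INTER_CUBIC))
go((.425,.125,.107,0)); print(get_state()['moment'])"
```

```text
[-11.5  -0.5  -6.1] yaw -0.0
t 11.85 tcp [0.4365 0.1245 0.1009] rot [ 1.7998e+02  4.0000e-02 -1.0000e-02] F [-0.5  0.  -3.8] w 0.0646
[-0.0500976   0.04643213 -0.01512852]
```

View pics/g11.png

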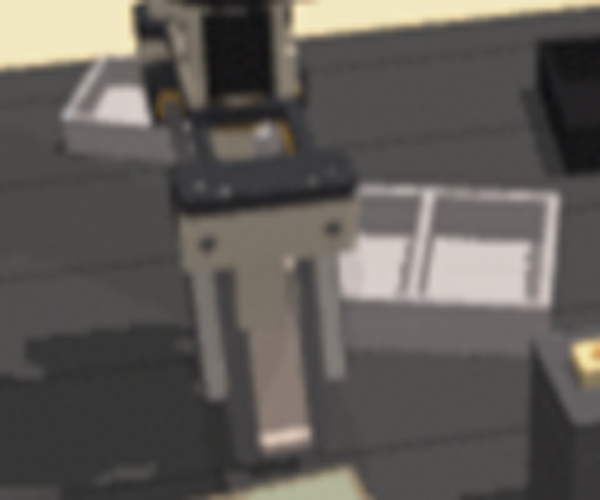

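It's now nearly upright, about 3° by the fin edge from (198,275) to (213,395), and hanging just off the mat. I'll tighten, lift and carry it to the wide compartment.

```bash
python3 -c "
from h import *
go((.4365,.1245,.165,0),(.496,.246,.165,-17.4),(.496,.246,.112,-17.4))"
```

```text
[  0.   -0.  -64.1] yaw -0.0
[  59.5 -121.5  -64.1] yaw 0.304
[  59.5 -121.5  -11.1] yaw 0.304
t 11.85 tcp [0.4365 0.1245 0.1009] rot [ 1.7998e+02  4.0000e-02 -1.0000e-02] F [-0.5  0.  -3.8] w 0.0646
```

Request:
apply_moves(
  commands=[
    {"grip": 0.5,"dp": [11,0,-1],"yaw": 0},
    {"grip": 0.5,"dp": [0,0,0],"yaw": 0},
    {"grip": 0.5,"dp": [0,0,0],"yaw": 0},
  ],
  newtons=22,
)

```text
time_s: 12.22
tcp_pos: [0.4362, 0.1245, 0.1012]
eef_rot: [180.0, 0.0, 0.0]
contact_force: [-0.4, -0.1, -2.7]
gripper_width: 0.0531
```

I slipped in the first row there: it shifted 11 mm and came straight back. I'll lift and check the tilt again.

Request:
apply_moves(
  commands=[
    {"grip": 0.5,"dp": [0,0,-15],"yaw": 0},
    {"grip": 0.5,"dp": [0,0,-40],"yaw": 0},
    {"grip": 0.5,"dp": [0,0,-64],"yaw": 0},
    {"grip": 0.5,"dp": [10,-20,-64],"yaw": 0.05},
    {"grip": 0.5,"dp": [20,-41,-64],"yaw": 0.1},
    {"grip": 0.5,"dp": [30,-61,-64],"yaw": 0.15},
    {"grip": 0.5,"dp": [40,-82,-64],"yaw": 0.2},
    {"grip": 0.5,"dp": [50,-102,-64],"yaw": 0.26},
    {"grip": 0.5,"dp": [57,-117,-64],"yaw": 0.3},
    {"grip": 0.5,"dp": [59.5,-121.5,-64],"yaw": 0.304},
    {"grip": 0.5,"dp": [59.5,-121.5,-64],"yaw": 0.304},
  ],
)

```text
time_s: 13.6
tcp_pos: [0.4958, 0.2459, 0.1649]
eef_rot: [180.0, 0.0, -17.4]
contact_force: [-0.6, -1.2, -3.5]
gripper_width: 0.0532
```

```bash
python3 -c "
from h import *
c=capture('side'); x,y,w,h=230,130,120,120
cv2.imwrite('pics/g12.png',cv2.resize(c['color'][y:y+h,x:x+w,::-1],None,fx=5,fy=5,interpolation=cv2.INTER_CUBIC))
go((.496,.246,.108,-17.4))
print((proj(c,[(.496,.246,.165),(.496,.246,.06)])-[x,y])*5)
c=capture('top'); cv2.imwrite('pics/g12t.png',cv2.resize(c['color'][170:300,150:310,::-1],None,fx=4,fy=4))"
```

```text
[ 0.2 -0.4 57. ] yaw 0.001
t 13.65 tcp [0.4957 0.2456 0.165 ] rot [ 1.7996e+02  3.0000e-02 -1.7370e+01] F [-0.6 -0.8 -3. ] w 0.0527
[[265.54625173 282.84750114]
 [271.81861639 452.5713583 ]]
```

View pics/g12.png

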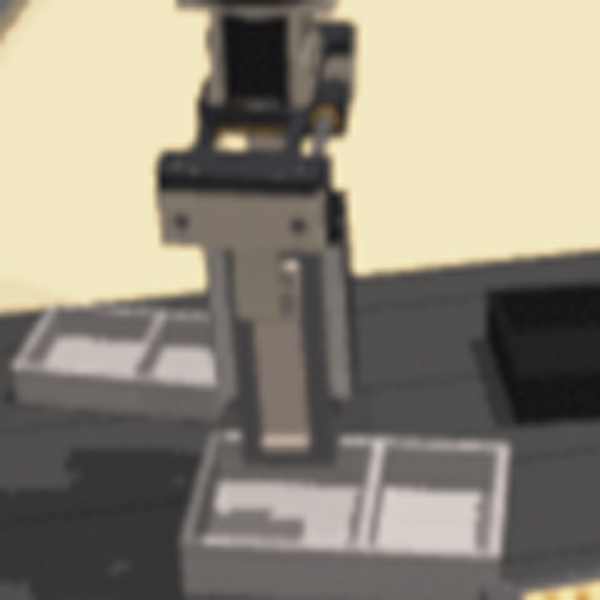

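View pics/g12t.png

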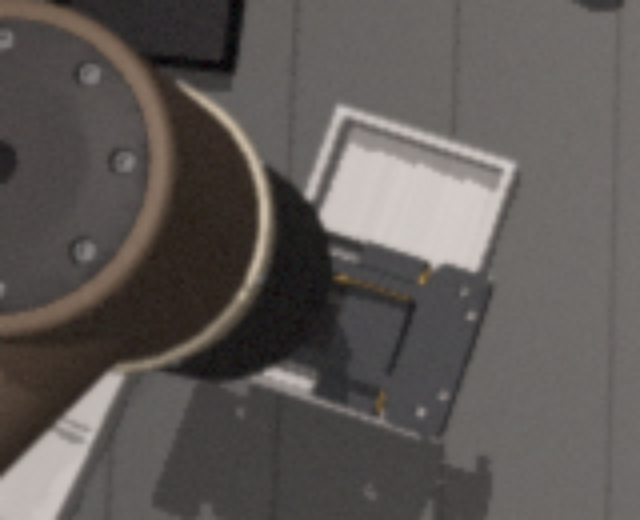

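The tall unit is about 2-3° off vertical, over the wide compartment; its foot at side crop (290,455) lines up with the compartment. I'll lower it slowly.

Request:
apply_moves(
  commands=[
    {"grip": 0.5,"dp": [0,0,15],"yaw": 0},
    {"grip": 0.5,"dp": [0,0,30],"yaw": 0},
    {"grip": 0.5,"dp": [0,0,42],"yaw": 0},
    {"grip": 0.5,"dp": [0,0,50],"yaw": 0},
    {"grip": 0.5,"dp": [0,0,54],"yaw": 0},
    {"grip": 0.5,"dp": [0,0,56],"yaw": 0},
    {"grip": 0.5,"dp": [0,0,56],"yaw": 0},
  ],
)

```text
time_s: 14.58
tcp_pos: [0.4962, 0.2463, 0.1094]
eef_rot: [-180.0, -0.0, -17.4]
contact_force: [0.1, -0.0, -3.1]
gripper_width: 0.0529
```

```bash
python3 -c "
from h import *
c=capture('side'); x,y,w,h=230,130,120,120
cv2.imwrite('pics/g13.png',cv2.resize(c['color'][y:y+h,x:x+w,::-1],None,fx=5,fy=5,interpolation=cv2.INTER_CUBIC))
go((.496,.246,.108,-17.4))"
```

```text
[-0.1  0.4  1.5] yaw -0.0
t 14.62 tcp [0.4963 0.2463 0.1095] rot [-1.7998e+02 -2.0000e-02 -1.7400e+01] F [ 0.2  0.2 -3.4] w 0.0532
```

View pics/g13.png

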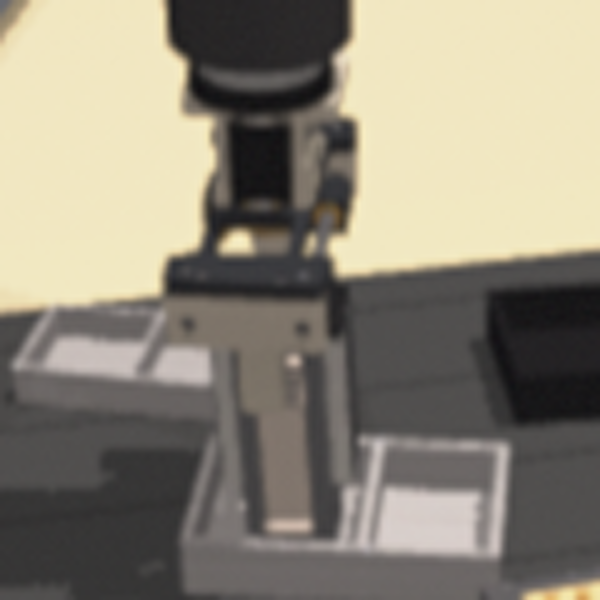

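It's inside the wide compartment, foot at (288,530). I'll lower it in small steps until contact.

Request:
apply_moves(
  commands=[
    {"grip": 0.5,"dp": [0,0,1],"yaw": 0},
    {"grip": 0.5,"dp": [0,0,2],"yaw": 0},
    {"grip": 0.5,"dp": [0,0,3],"yaw": 0},
    {"grip": 0.5,"dp": [0,0,3],"yaw": 0},
  ],
)

```text
time_s: 15.12
tcp_pos: [0.4961, 0.2462, 0.1062]
eef_rot: [180.0, -0.0, -17.4]
contact_force: [0.2, -0.6, -4.1]
gripper_width: 0.0532
```

Request:
apply_moves(
  commands=[
    {"grip": 0.5,"dp": [0,0,1],"yaw": 0},
    {"grip": 0.5,"dp": [0,0,2],"yaw": 0},
    {"grip": 0.5,"dp": [0,0,2],"yaw": 0},
  ],
)

```text
time_s: 15.5
tcp_pos: [0.4971, 0.2462, 0.1058]
eef_rot: [-180.0, -0.1, -17.4]
contact_force: [-0.4, -3.1, 9.1]
gripper_width: 0.0533
```

Contact at TCP z of about 0.106. I'll ease the grip and then open.

Request:
apply_moves(
  commands=[
    {"grip": 0.5,"dp": [0,0,-1],"yaw": 0},
    {"grip": 0.5,"dp": [0,0,-1],"yaw": 0},
    {"grip": 0.5,"dp": [0,0,-1],"yaw": 0},
  ],
  newtons=4,
)

```text
time_s: 15.88
tcp_pos: [0.4964, 0.2465, 0.1056]
eef_rot: [-180.0, -0.0, -17.4]
contact_force: [-0.4, 0.2, 4.3]
gripper_width: 0.0647
```

Request:
apply_moves(
  commands=[
    {"grip": 0.78,"dp": [0,0,0],"yaw": 0},
    {"grip": 0.85,"dp": [0,0,0],"yaw": 0},
    {"grip": 1,"dp": [0,0,0],"yaw": 0},
    {"grip": 1,"dp": [0,0,0],"yaw": 0},
    {"grip": 1,"dp": [0,0,0],"yaw": 0},
  ],
)

```text
time_s: 16.5
tcp_pos: [0.496, 0.2461, 0.1051]
eef_rot: [180.0, 0.0, -17.4]
contact_force: [-0.4, -0.5, -0.9]
gripper_width: 0.0875
```

```bash
python3 -c "
from h import *
c=capture('side'); x,y,w,h=230,130,120,120
cv2.imwrite('pics/g14.png',cv2.resize(c['color'][y:y+h,x:x+w,::-1],None,fx=5,fy=5,interpolation=cv2.INTER_CUBIC))
go((.496,.246,.25,-17.4))"
```

```text
[   0.     0.2 -144.8] yaw -0.0
t 16.55 tcp [0.496  0.2462 0.1052] rot [ 1.7999e+02  1.0000e-02 -1.7410e+01] F [-0.6 -0.6  0.2] w 0.0877
```

View pics/g14.png

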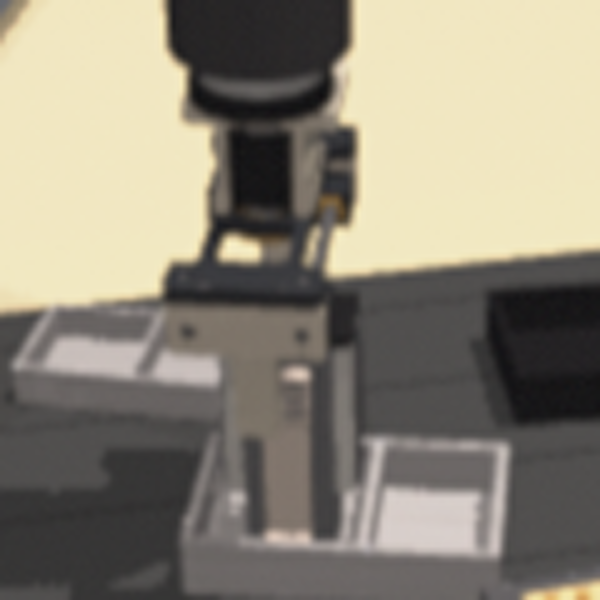

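The tall unit stands upright in the wide compartment, tab foot at (288,535), with the force near 0. I'll lift clear and take a top view once the arm is away.

```bash
python3 -c "
from h import *
go((.496,.246,.27,-17.4),(.515,-.02,.27,-4),(.538,-.2875,.25,8.7))"
```

```text
[   0.     0.2 -164.8] yaw -0.0
[  97.7  248.3 -164.8] yaw -0.234
[ 199.7  496.7 -144.8] yaw -0.456
t 16.55 tcp [0.496  0.2462 0.1052] rot [ 1.7999e+02  1.0000e-02 -1.7410e+01] F [-0.6 -0.6  0.2] w 0.0877
```

Request:
apply_moves(
  commands=[
    {"grip": 1,"dp": [0,0,-30],"yaw": 0},
    {"grip": 1,"dp": [0,0,-80],"yaw": 0},
    {"grip": 1,"dp": [0,0,-130],"yaw": 0},
    {"grip": 1,"dp": [0,0,-165],"yaw": 0},
    {"grip": 1,"dp": [20,50,-165],"yaw": -0.05},
    {"grip": 1,"dp": [40,100,-165],"yaw": -0.1},
    {"grip": 1,"dp": [60,150,-165],"yaw": -0.15},
    {"grip": 1,"dp": [80,200,-165],"yaw": -0.2},
    {"grip": 1,"dp": [100,250,-165],"yaw": -0.24},
    {"grip": 1,"dp": [120,300,-160],"yaw": -0.28},
    {"grip": 1,"dp": [140,350,-155],"yaw": -0.33},
    {"grip": 1,"dp": [160,400,-150],"yaw": -0.38},
  ],
)

```text
time_s: 18.05
tcp_pos: [0.529, -0.1851, 0.2553]
eef_rot: [-180.0, -0.0, 4.5]
contact_force: [1.1, 0.6, 0.5]
gripper_width: 0.0876
```

Request:
apply_moves(
  commands=[
    {"grip": 1,"dp": [20,50,3],"yaw": -0.04},
    {"grip": 1,"dp": [40,96,5],"yaw": -0.076},
    {"grip": 1,"dp": [40,96,5],"yaw": -0.076},
    {"grip": 1,"dp": [40,96,5],"yaw": -0.076},
  ],
  newtons=28,
)

```text
time_s: 18.55
tcp_pos: [0.576, -0.2761, 0.2497]
eef_rot: [-180.0, 0.1, 8.7]
contact_force: [-0.5, -0.2, 0.2]
gripper_width: 0.0876
```

```bash
python3 -c "
from h import *
c=capture('side'); x,y,w,h=250,150,180,200
cv2.imwrite('pics/l0.png',cv2.resize(c['color'][y:y+h,x:x+w,::-1],None,fx=3,fy=3,interpolation=cv2.INTER_CUBIC))
import pickle
t=capture('top'); cv2.imwrite('pics/l0t.png',cv2.resize(t['color'][180:290,190:300,::-1],None,fx=5.4,fy=5.4,interpolation=cv2.INTER_CUBIC))
pickle.dump({'side':c,'top':t},open('c1.pkl','wb'))
go((.538,-.2875,.093,8.7))"
```

```text
[-39.5   6.3 157.5] yaw 0.001
t 18.65 tcp [ 0.5761 -0.2753  0.2505] rot [-1.80e+02 -1.00e-02  8.75e+00] F [-0.4 -0.   0.3] w 0.0873
```

View pics/l0.png

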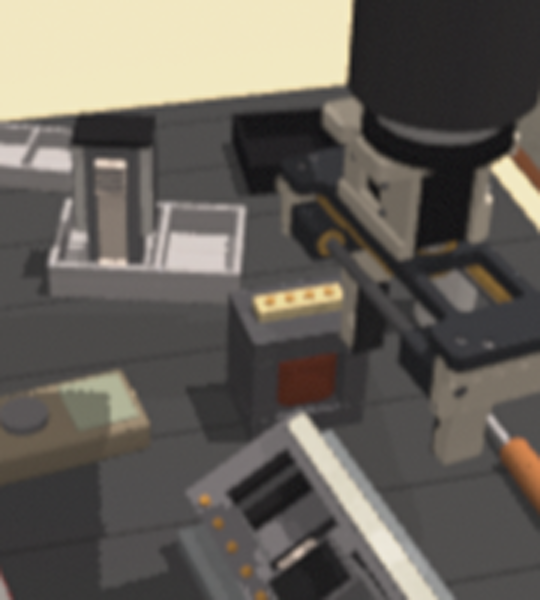

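View pics/l0t.png

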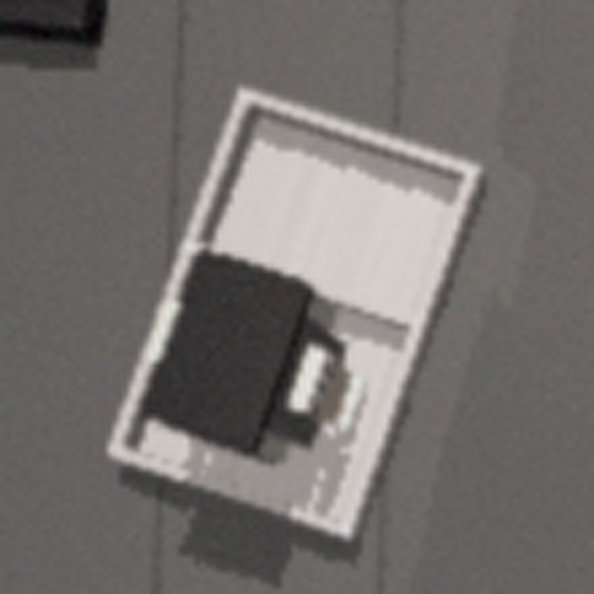

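The tall unit stands in the wide compartment, its cap at top crop (229,352). I'll verify its position numerically and compute the low-unit approach.

```bash
python3 -c "
from h import *
import pickle
C=pickle.load(open('c1.pkl','rb'))
p=onz(C['top'],np.array([[197,252],[312,287],[262,455],[145,415]])/5.4+[190,180],.150)
th=np.radians(-17.4);M=np.array([[np.cos(th),np.sin(th)],[-np.sin(th),np.cos(th)]])
print(p, 'in tray_wide', M@(p.mean(0)[:2]-[.4996,.2447]), np.linalg.norm(p[0]-p[1]),np.linalg.norm(p[1]-p[2]))
s=C['side']['color']; 
cv2.imwrite('pics/l0b.png',cv2.resize(s[300:420,300:430,::-1],None,fx=5.5,fy=5.0,interpolation=cv2.INTER_CUBIC))
go((.538,-.2875,.15,8.7),(.538,-.2875,.093,8.7))"
```

```text
[[0.54223048 0.25450783 0.15      ]
 [0.52921097 0.20888708 0.15      ]
 [0.46336399 0.22582033 0.15      ]
 [0.47803176 0.27198198 0.15      ]] in tray_wide [ 0.00476013 -0.00311999] 0.04744218797270247 0.06798940125131829
[-39.5   6.3 100.5] yaw 0.001
[-39.5   6.3 157.5] yaw 0.001
t 18.65 tcp [ 0.5761 -0.2753  0.2505] rot [-1.80e+02 -1.00e-02  8.75e+00] F [-0.4 -0.   0.3] w 0.0873
```

View pics/l0b.png

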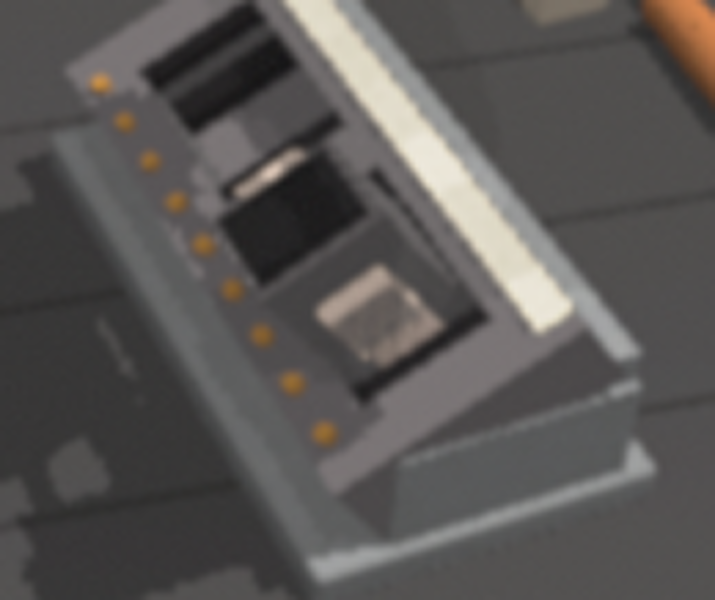

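```bash
python3 -c "
from h import *
import pickle
C=pickle.load(open('c1.pkl','rb'));c=C['side']
mid=np.array([.5566,-.2306,.055]);Rz,U,tf,lf=model(mid,8.7)
print('pred',proj(c,lf+U@[0,-.034,.06]))
t,d=ray(c,[[371.5,364.6],[300+350/5.5,364],[300+395/5.5,357],[380,365],[300+380/5.5,373]])
n=Rz[:,1]; P0=lf-n*.034
for di in d:
  p=t+di*((P0-t)@n/(di@n)); print(p, U.T@(p-lf))"
```

```text
pred [[367.09714314 364.34598228]]
[ 0.54894978 -0.31927751  0.102365  ] [ 0.00551707 -0.034       0.0515071 ]
[ 0.5330715  -0.32170723  0.1109221 ] [-0.00411544 -0.034       0.06694932]
[ 0.54792706 -0.31943401  0.12239636] [ 0.01463674 -0.034       0.06937209]
[ 0.56648519 -0.31659422  0.09356716] [ 0.01648103 -0.034       0.0350182 ]
[ 0.54588697 -0.31974619  0.08147875] [-0.0076094  -0.034       0.03496832]
```

The tall unit measures (+5,-3) mm from the wide compartment's middle. The side view puts the low unit about 3-4 mm further in +x than the model does, as it did for the tall one, so I'll aim for TCP x = 0.540.

Request:
apply_moves(
  commands=[
    {"grip": 1,"dp": [-37,6,30],"yaw": 0},
    {"grip": 1,"dp": [-37,6,70],"yaw": 0},
    {"grip": 1,"dp": [-37,6,105],"yaw": 0},
    {"grip": 1,"dp": [-37,6,130],"yaw": 0},
    {"grip": 1,"dp": [-37,6,145],"yaw": 0},
    {"grip": 1,"dp": [-37,6,153],"yaw": 0},
    {"grip": 1,"dp": [-37,6,156],"yaw": 0},
    {"grip": 1,"dp": [-37,6,156],"yaw": 0},
  ],
)

```text
time_s: 19.65
tcp_pos: [0.541, -0.2876, 0.0949]
eef_rot: [180.0, -0.0, 8.7]
contact_force: [-0.2, 0.3, 0.8]
gripper_width: 0.0876
```

```bash
python3 -c "
from h import *
c=capture('side'); x,y,w,h=300,270,130,120
cv2.imwrite('pics/l1.png',cv2.resize(c['color'][y:y+h,x:x+w,::-1],None,fx=5,fy=5,interpolation=cv2.INTER_CUBIC))
go((.540,-.2872,.093,8.7))"
```

```text
[-1.  -0.6  2. ] yaw 0.001
t 19.7 tcp [ 0.5411 -0.2877  0.095 ] rot [ 1.7997e+02 -6.0000e-02  8.7300e+00] F [ 0.1 -0.   0.2] w 0.0876
```

View pics/l1.png

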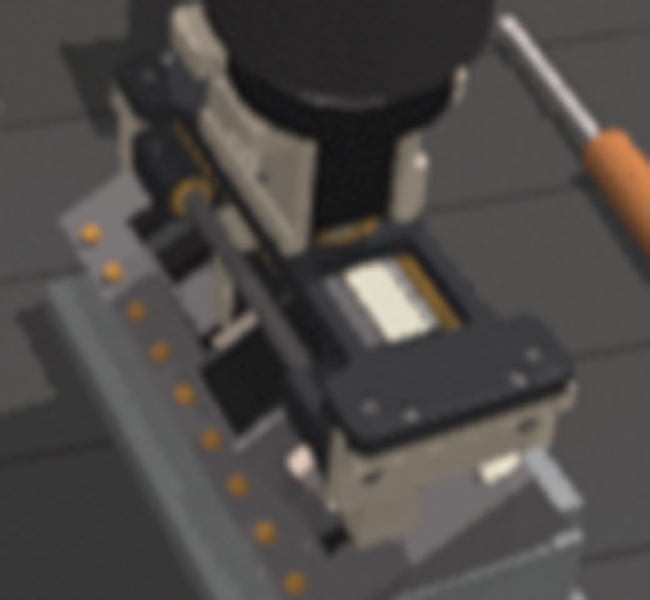

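```bash
python3 -c "
from h import *
c=capture('side')
Rz=R.from_euler('z',8.7,degrees=True).as_matrix()
tcp=np.array([.541,-.2877,.095])
for dy in (-.034,-.044,-.065):
  print(dy,[((proj(c,tcp+Rz@[dx,dy,dz])-[300,270])*5)[0].round(0) for dx,dz in((-.0095,0),(.0095,0),(0,.012))])"
```

```text
-0.034 [array([326., 501.]), array([374., 485.]), array([353., 470.])]
-0.044 [array([339., 522.]), array([388., 506.]), array([366., 491.])]
-0.065 [array([368., 568.]), array([417., 551.]), array([395., 537.])]
```

Projected to the pad plane, the finger contact centre falls at crop (353,470) and the pad centre at (347,474), so they're well aligned. I'll close on it.

Request:
apply_moves(
  commands=[
    {"grip": 0.7,"dp": [-1,0,0],"yaw": 0},
    {"grip": 0.6,"dp": [-1,0,0],"yaw": 0},
    {"grip": 0.5,"dp": [-1,0,0],"yaw": 0},
    {"grip": 0.5,"dp": [-1,0,0],"yaw": 0},
    {"grip": 0.5,"dp": [-1,0,0],"yaw": 0},
    {"grip": 0.5,"dp": [-1,0,0],"yaw": 0},
  ],
  newtons=28,
)

```text
time_s: 20.5
tcp_pos: [0.5395, -0.2878, 0.0948]
eef_rot: [180.0, 0.0, 8.7]
contact_force: [-2.3, 1.0, 5.5]
gripper_width: 0.0535
```

Request:
apply_moves(
  commands=[
    {"grip": 0.5,"dp": [-1,0,-2],"yaw": 0},
    {"grip": 0.5,"dp": [-3,0,-5],"yaw": 0},
    {"grip": 0.5,"dp": [-5,0,-8.7],"yaw": 0},
    {"grip": 0.5,"dp": [-5,0,-8.7],"yaw": 0},
  ],
)

```text
time_s: 21.0
tcp_pos: [0.5344, -0.2885, 0.1032]
eef_rot: [-180.0, 0.0, 8.7]
contact_force: [-0.4, -0.3, -2.1]
gripper_width: 0.0536
```

```bash
python3 -c "
from h import *
c=capture('side'); x,y,w,h=300,270,130,120
cv2.imwrite('pics/l2.png',cv2.resize(c['color'][y:y+h,x:x+w,::-1],None,fx=5,fy=5,interpolation=cv2.INTER_CUBIC))
go((.540,-.2872,.093,8.7))"
```

```text
[ 5.7 -0.4 10. ] yaw 0.0
t 21.05 tcp [ 0.5345 -0.2885  0.103 ] rot [-1.7999e+02  1.0000e-02  8.7100e+00] F [-0.3  0.6 -0.9] w 0.0541
```

View pics/l2.png

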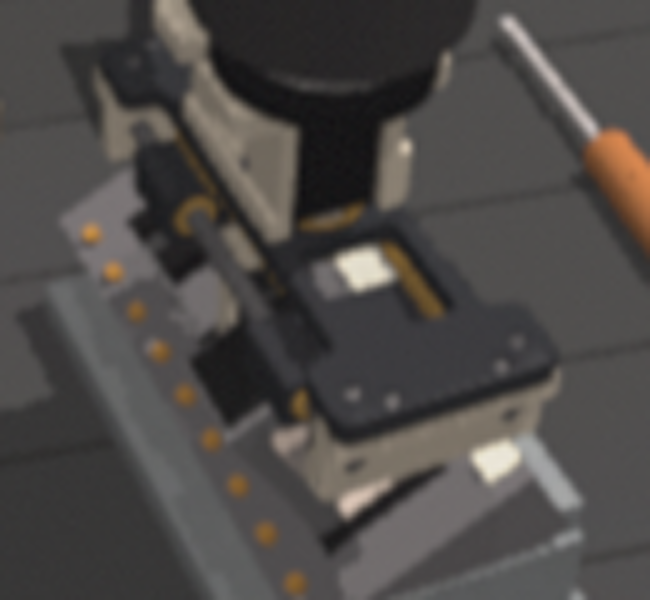

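The low unit is coming out: its tab foot shows at crop (360,498) and the wrist carries about 2 N. I'll continue along the slope.

Request:
apply_moves(
  commands=[
    {"grip": 0.5,"dp": [-4,0,-7],"yaw": 0},
    {"grip": 0.5,"dp": [-8,0,-14],"yaw": 0},
    {"grip": 0.5,"dp": [-12,0,-21],"yaw": 0},
    {"grip": 0.5,"dp": [-16,0,-28],"yaw": 0},
    {"grip": 0.5,"dp": [-20,0,-34.6],"yaw": 0},
    {"grip": 0.5,"dp": [-24,0,-41.5],"yaw": 0},
    {"grip": 0.5,"dp": [-25,0,-60],"yaw": 0},
    {"grip": 0.5,"dp": [-25,0,-85],"yaw": 0},
    {"grip": 0.5,"dp": [-25,0,-110],"yaw": 0},
    {"grip": 0.5,"dp": [-25,0,-135],"yaw": 0},
    {"grip": 0.5,"dp": [-25,0,-140],"yaw": 0},
    {"grip": 0.5,"dp": [-25,0,-140],"yaw": 0},
  ],
)

```text
time_s: 22.55
tcp_pos: [0.5097, -0.2921, 0.2426]
eef_rot: [-180.0, -0.0, 8.7]
contact_force: [0.4, -0.4, -2.4]
gripper_width: 0.0535
```

```bash
python3 -c "
from h import *
c=capture('side'); x,y,w,h=250,150,180,200
cv2.imwrite('pics/l3.png',cv2.resize(c['color'][y:y+h,x:x+w,::-1],None,fx=3,fy=3,interpolation=cv2.INTER_CUBIC))
go((.44,-.03,.24,5),(.425,.115,.21,0),(.425,.115,.062,0))"
```

```text
[ -29.  -269.5    1.9] yaw 0.065
[ -21.9 -415.1   31.9] yaw 0.152
[ -21.9 -415.1  179.9] yaw 0.152
t 22.6 tcp [ 0.5095 -0.292   0.2419] rot [-1.7995e+02  6.0000e-02  8.7100e+00] F [ 0.5 -0.1 -3. ] w 0.0536
```

View pics/l3.png

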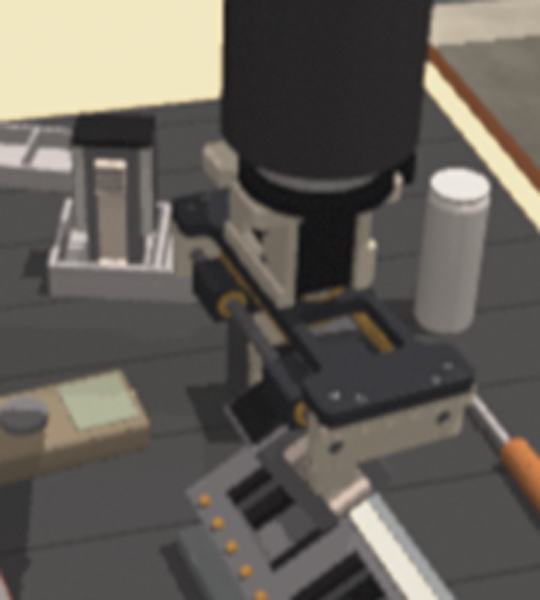

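Request:
apply_moves(
  commands=[
    {"grip": 0.5,"dp": [-4,-20,0],"yaw": 0.01},
    {"grip": 0.5,"dp": [-10,-65,2],"yaw": 0.03},
    {"grip": 0.5,"dp": [-15,-115,5],"yaw": 0.05},
    {"grip": 0.5,"dp": [-20,-165,8],"yaw": 0.07},
    {"grip": 0.5,"dp": [-25,-215,12],"yaw": 0.09},
    {"grip": 0.5,"dp": [-29,-265,16],"yaw": 0.11},
    {"grip": 0.5,"dp": [-33,-315,20],"yaw": 0.13},
    {"grip": 0.5,"dp": [-37,-360,25],"yaw": 0.15},
    {"grip": 0.5,"dp": [-39,-390,32],"yaw": 0.152},
    {"grip": 0.5,"dp": [-39,-402,50],"yaw": 0.152},
    {"grip": 0.5,"dp": [-39,-402,75],"yaw": 0.152},
    {"grip": 0.5,"dp": [-39,-402,100],"yaw": 0.152},
  ],
)

```text
time_s: 24.1
tcp_pos: [0.4098, 0.0991, 0.1414]
eef_rot: [180.0, 0.1, 0.0]
contact_force: [0.0, 0.6, -2.9]
gripper_width: 0.0536
```

Request:
apply_moves(
  commands=[
    {"grip": 0.5,"dp": [0,0,20],"yaw": 0},
    {"grip": 0.5,"dp": [0,0,40],"yaw": 0},
    {"grip": 0.5,"dp": [0,0,55],"yaw": 0},
    {"grip": 0.5,"dp": [0,0,65],"yaw": 0},
    {"grip": 0.5,"dp": [0,0,70],"yaw": 0},
    {"grip": 0.5,"dp": [0,0,70],"yaw": 0},
  ],
)

```text
time_s: 24.85
tcp_pos: [0.4104, 0.0991, 0.0728]
eef_rot: [180.0, 0.0, 0.0]
contact_force: [-0.7, 0.4, -1.6]
gripper_width: 0.0534
```

```bash
cat >> h.py <<'E'
def snap(f,x=220,y=180,w=120,h=100,s=5):
    c=capture('side'); cv2.imwrite('pics/'+f,cv2.resize(c['color'][y:y+h,x:x+w,::-1],None,fx=s,fy=s,interpolation=cv2.INTER_CUBIC)); return c
E
python3 -c "
from h import *
snap('l4.png')
go((.41,.10,.062,0))"
```

```text
[-0.6 -0.8 11.1] yaw 0.0
t 24.9 tcp [0.4106 0.0992 0.0731] rot [-1.8e+02 -1.0e-02  2.0e-02] F [ 0.3 -0.8 -2. ] w 0.0537
```

View pics/l4.png

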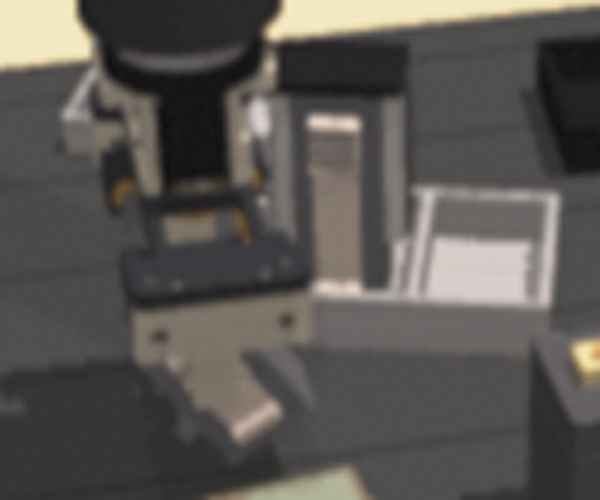

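The low unit's gravity torque is small, so I'll tip it upright on its base edge instead. First lower it near the mat with a light grip.

Request:
apply_moves(
  commands=[
    {"grip": 0.5,"dp": [0,0,6],"yaw": 0},
    {"grip": 0.5,"dp": [0,0,12],"yaw": 0},
    {"grip": 0.5,"dp": [0,0,15],"yaw": 0},
    {"grip": 0.5,"dp": [0,0,15],"yaw": 0},
  ],
  newtons=6,
)

```text
time_s: 25.4
tcp_pos: [0.4103, 0.099, 0.0577]
eef_rot: [180.0, 0.0, 0.0]
contact_force: [0.0, 0.8, -2.2]
gripper_width: 0.0614
```

Request:
apply_moves(
  commands=[
    {"grip": 0.5,"dp": [0,0,1.5],"yaw": 0},
    {"grip": 0.5,"dp": [0,0,3],"yaw": 0},
    {"grip": 0.5,"dp": [0,0,4.5],"yaw": 0},
    {"grip": 0.5,"dp": [0,0,4.5],"yaw": 0},
  ],
  newtons=4,
)

```text
time_s: 25.9
tcp_pos: [0.4104, 0.0991, 0.0534]
eef_rot: [180.0, 0.0, 0.0]
contact_force: [0.3, 0.9, -2.0]
gripper_width: 0.0652
```

```bash
python3 -c "
from h import *
snap('l5.png')
go((.41,.10,.052,0))"
```

```text
[-0.5 -0.9  1.4] yaw 0.0
t 25.95 tcp [0.4105 0.0991 0.0534] rot [1.7999e+02 0.0000e+00 1.0000e-02] F [-0.3 -0.3 -2.3] w 0.0652
```

View pics/l5.png

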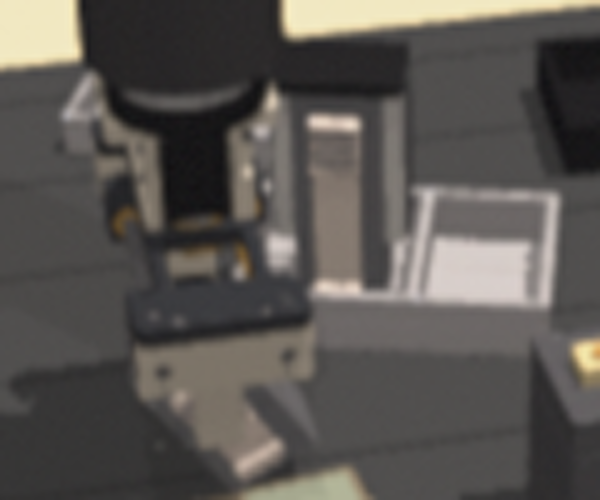

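Request:
apply_moves(
  commands=[
    {"grip": 0.5,"dp": [0,0,1.5],"yaw": 0},
    {"grip": 0.5,"dp": [0,0,3],"yaw": 0},
    {"grip": 0.5,"dp": [0,0,3],"yaw": 0},
  ],
)

```text
time_s: 26.32
tcp_pos: [0.4112, 0.0996, 0.0509]
eef_rot: [-180.0, -0.1, 0.0]
contact_force: [-0.5, -0.4, 4.3]
gripper_width: 0.0653
```

Request:
apply_moves(
  commands=[
    {"grip": 0.5,"dp": [0,0,1],"yaw": 0},
    {"grip": 0.5,"dp": [0,0,2],"yaw": 0},
    {"grip": 0.5,"dp": [0,0,2],"yaw": 0},
  ],
)

```text
time_s: 26.7
tcp_pos: [0.4112, 0.0996, 0.0489]
eef_rot: [-180.0, -0.1, 0.0]
contact_force: [-0.3, 0.6, 5.1]
gripper_width: 0.0654
```

Contact made. I'll drag away from the robot along the tipping arc.

Request:
apply_moves(
  commands=[
    {"grip": 0.5,"dp": [2,0,-1],"yaw": 0},
    {"grip": 0.5,"dp": [5,0,-1],"yaw": 0},
    {"grip": 0.5,"dp": [9,0,-1],"yaw": 0},
    {"grip": 0.5,"dp": [13,0,-1],"yaw": 0},
    {"grip": 0.5,"dp": [17,0,-1],"yaw": 0},
    {"grip": 0.5,"dp": [17,0,-1],"yaw": 0},
  ],
)

```text
time_s: 27.45
tcp_pos: [0.4279, 0.0992, 0.0493]
eef_rot: [180.0, -0.0, -0.0]
contact_force: [-0.8, 0.0, -1.5]
gripper_width: 0.0653
```

```bash
python3 -c "
from h import *
snap('l6.png')
go((.41,.10,.052,0))"
```

```text
[-17.7  -0.8  -2.7] yaw -0.0
t 27.5 tcp [0.4277 0.0992 0.0493] rot [-1.8e+02 -0.0e+00 -1.0e-02] F [-0.  -0.1 -1.6] w 0.0651
```

View pics/l6.png

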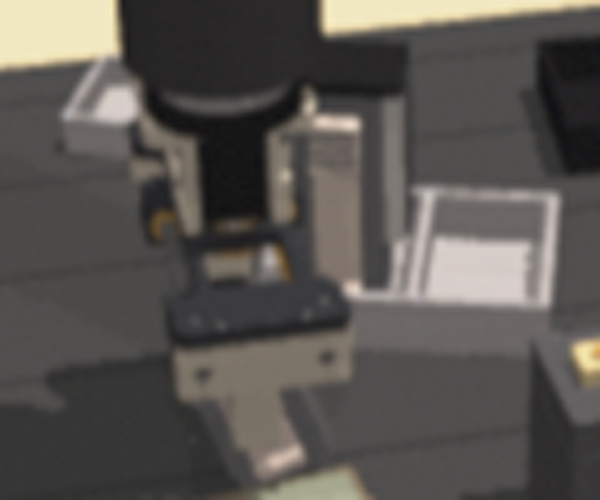

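It worked: the tilt is down to about 15°. I'll continue, descending along the arc.

Request:
apply_moves(
  commands=[
    {"grip": 0.5,"dp": [1,0,1],"yaw": 0},
    {"grip": 0.5,"dp": [4,0,1.5],"yaw": 0},
    {"grip": 0.5,"dp": [8,0,2],"yaw": 0},
    {"grip": 0.5,"dp": [12,0,3],"yaw": 0},
    {"grip": 0.5,"dp": [16,0,4],"yaw": 0},
    {"grip": 0.5,"dp": [16,0,4],"yaw": 0},
  ],
)

```text
time_s: 28.25
tcp_pos: [0.4437, 0.0991, 0.0452]
eef_rot: [180.0, 0.0, -0.0]
contact_force: [-0.4, 0.2, -2.1]
gripper_width: 0.0651
```

```bash
python3 -c "
from h import *
c=snap('l7.png')
go((.41,.10,.052,0)); print((proj(c,[(.443,.065,.06),(.443,.065,0)])-[220,180])*5)"
```

```text
[-33.4  -1.   -6.8] yaw -0.0
t 28.3 tcp [0.4434 0.099  0.0452] rot [ 1.7998e+02  3.0000e-02 -1.0000e-02] F [-0.2  0.  -2. ] w 0.0648
[[281.43018916 411.65410895]
 [286.37237753 507.63136706]]
```

View pics/l7.png

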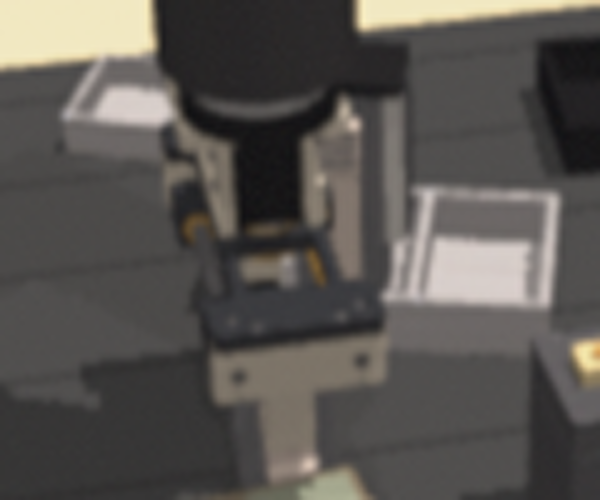

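```bash
python3 -c "
from h import *
c=snap('l8.png',x=245,y=235,w=70,h=60,s=10)
print((proj(c,[(.4434,.065,.06),(.4434,.065,0)])-[245,235])*10)"
```

```text
[[314.49907294 273.08063925]
 [324.33527829 465.02900503]]
```

View pics/l8.png

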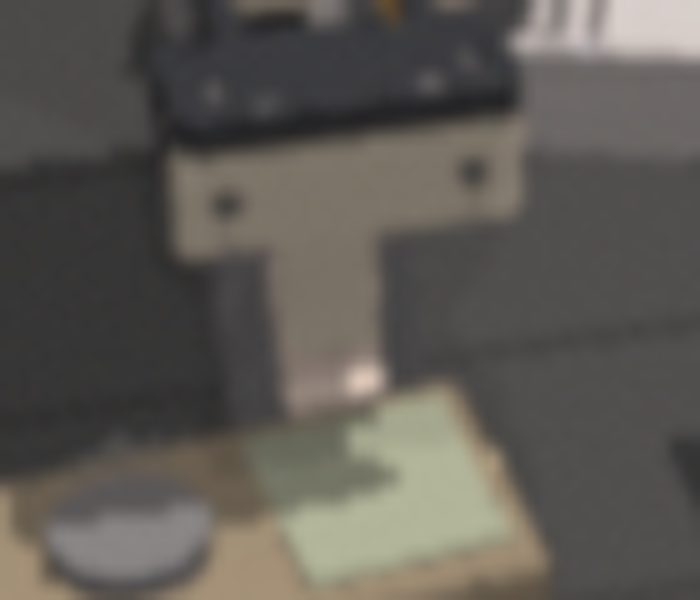

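The unit is upright to about 2°: block edge from (212,260) to (228,420), where true vertical has a slope of 0.05. It's also centred on the fingers. I'll tighten and lift.

Request:
apply_moves(
  commands=[
    {"grip": 0.5,"dp": [0,0,0],"yaw": 0},
    {"grip": 0.5,"dp": [0,0,0],"yaw": 0},
    {"grip": 0.5,"dp": [0,0,0],"yaw": 0},
    {"grip": 0.5,"dp": [0,0,-20],"yaw": 0},
    {"grip": 0.5,"dp": [0,0,-60],"yaw": 0},
    {"grip": 0.5,"dp": [0,0,-100],"yaw": 0},
    {"grip": 0.5,"dp": [0,0,-140],"yaw": 0},
    {"grip": 0.5,"dp": [0,0,-165],"yaw": 0},
    {"grip": 0.5,"dp": [0,0,-165],"yaw": 0},
    {"grip": 0.5,"dp": [0,0,-165],"yaw": 0},
  ],
  newtons=22,
)

```text
time_s: 29.6
tcp_pos: [0.4428, 0.0989, 0.2095]
eef_rot: [180.0, 0.1, -0.0]
contact_force: [0.0, -0.5, -2.7]
gripper_width: 0.0541
```

```bash
python3 -c "
from h import *
c=snap('l9.png',x=220,y=130,w=120,h=120,s=5)
print((proj(c,[(.4434,.065,.23),(.4434,.065,.16)])-[220,130])*5)
go((.5826,.2187,.21,-17.4),(.5826,.2187,.052,-17.4))"
```

```text
[[266.57240392 355.60933648]
 [273.36579424 488.17876992]]
[ 139.9 -119.9   -0.8] yaw 0.304
[ 139.9 -119.9  157.2] yaw 0.304
t 29.65 tcp [0.4427 0.0988 0.2092] rot [ 1.7995e+02  1.1000e-01 -0.0000e+00] F [-0.3  1.  -2.2] w 0.0541
```

View pics/l9.png

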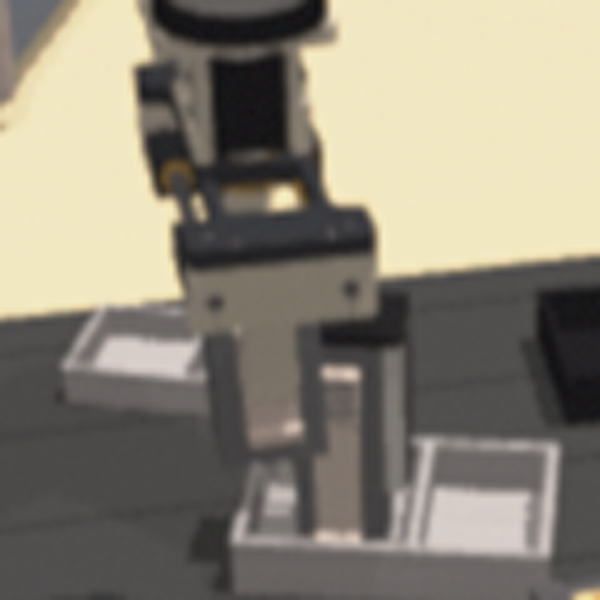

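It's upright, left edge from (207,335) to (218,455), about 2°. I'll move above the narrow compartment.

Request:
apply_moves(
  commands=[
    {"grip": 0.5,"dp": [12,-6,-8],"yaw": 0.03},
    {"grip": 0.5,"dp": [32,-18,-8],"yaw": 0.08},
    {"grip": 0.5,"dp": [55,-36,-8],"yaw": 0.13},
    {"grip": 0.5,"dp": [80,-58,-8],"yaw": 0.18},
    {"grip": 0.5,"dp": [105,-82,-8],"yaw": 0.23},
    {"grip": 0.5,"dp": [125,-104,-8],"yaw": 0.28},
    {"grip": 0.5,"dp": [137,-117,-4],"yaw": 0.304},
    {"grip": 0.5,"dp": [140,-120,0],"yaw": 0.304},
    {"grip": 0.5,"dp": [140,-120,20],"yaw": 0.304},
    {"grip": 0.5,"dp": [140,-120,35],"yaw": 0.304},
    {"grip": 0.5,"dp": [140,-120,40],"yaw": 0.304},
    {"grip": 0.5,"dp": [140,-120,40],"yaw": 0.304},
  ],
)

```text
time_s: 31.15
tcp_pos: [0.5834, 0.219, 0.1705]
eef_rot: [180.0, 0.0, -17.4]
contact_force: [-0.2, -0.1, -1.8]
gripper_width: 0.0539
```

```bash
python3 -c "
from h import *
c=snap('l10.png',x=250,y=120,w=120,h=120,s=5)
go((.5826,.2187,.10,-17.4))
t=capture('top'); cv2.imwrite('pics/l10t.png',cv2.resize(t['color'][180:290,190:300,::-1],None,fx=5.4,fy=5.4,interpolation=cv2.INTER_CUBIC))"
```

```text
[-0.9  0.8 71. ] yaw 0.0
t 31.2 tcp [0.5837 0.2192 0.171 ] rot [-1.7998e+02 -3.0000e-02 -1.7400e+01] F [-0.2  0.4 -2. ] w 0.0544
```

View pics/l10.png

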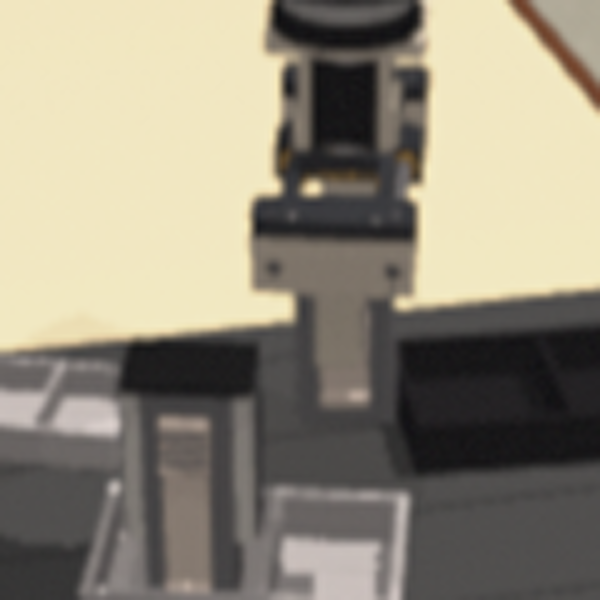

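View pics/l10t.png

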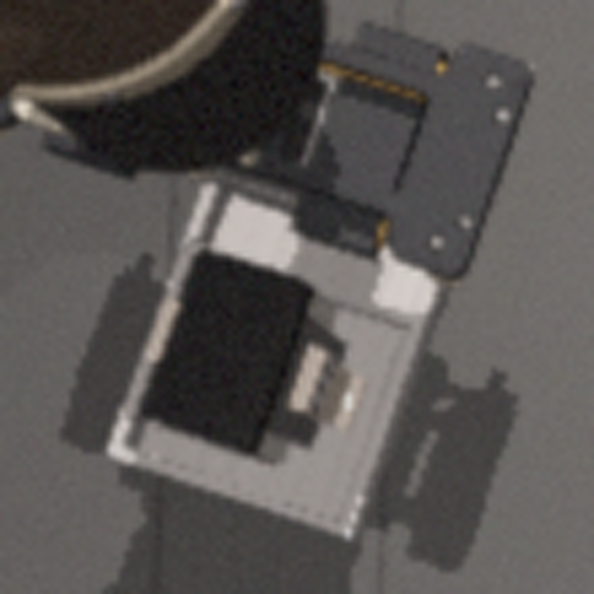

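The low unit hangs upright over the narrow compartment, and the gripper body clears the tall cap in the top view (cap edge at crop y 287, body edge at about y 270, higher up). I'll lower with a -1.5 mm trim in x.

Request:
apply_moves(
  commands=[
    {"grip": 0.5,"dp": [-1.5,0,20],"yaw": 0},
    {"grip": 0.5,"dp": [-1.5,0,40],"yaw": 0},
    {"grip": 0.5,"dp": [-1.5,0,60],"yaw": 0},
    {"grip": 0.5,"dp": [-1.5,0,78],"yaw": 0},
    {"grip": 0.5,"dp": [-1.5,0,83],"yaw": 0},
    {"grip": 0.5,"dp": [-1.5,0,83],"yaw": 0},
  ],
)

```text
time_s: 32.0
tcp_pos: [0.5823, 0.2197, 0.0876]
eef_rot: [180.0, -0.0, -17.4]
contact_force: [0.4, 0.2, -1.1]
gripper_width: 0.054
```

```bash
python3 -c "
from h import *
c=snap('l11.png',x=255,y=140,w=100,h=100,s=6)
go((.5826,.2187,.10,-17.4))"
```

```text
[  0.4   1.1 -11.9] yaw 0.0
t 32.05 tcp [0.5825 0.2199 0.0881] rot [-1.7997e+02 -4.0000e-02 -1.7390e+01] F [-0.4 -0.5 -1.1] w 0.0543
```

View pics/l11.png

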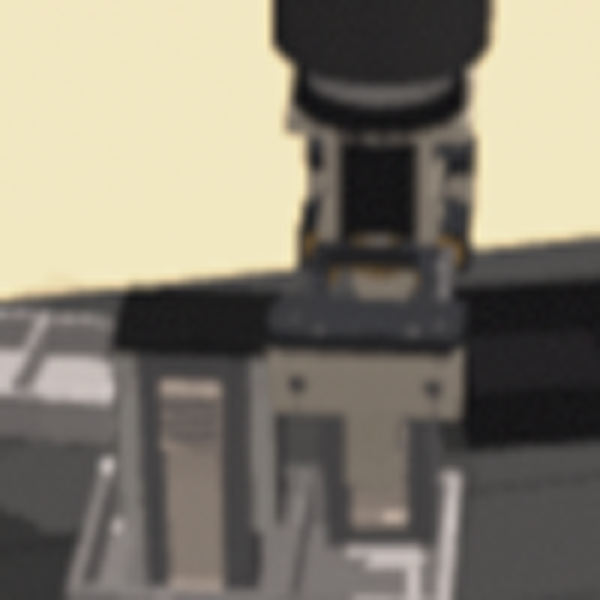

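```bash
python3 -c "
from h import *
c=capture('side')
Rz=R.from_euler('z',-17.4,degrees=True).as_matrix(); W=np.array([.4996,.2447,0])
for n,q in (('cap NE bottom/near corner top',(.0398,-.027,.150)),('cap far',(.0398,.021,.150)),('carrier',(.0475,-.06,.154)),('divider near top',(.0475,-.051,.035)),('far wall inner near top',(.116,-.051,.035)),('unit bottom L',(.0865+.001-.025,-.02,.043)),('unit bottom R',(.0865+.001+.025,-.02,.043))):
  print(n,((proj(c,W+Rz@np.array(q))-[255,140])*6).round(0))"
```

```text
cap NE bottom/near corner top [[263. 344.]]
cap far [[273. 291.]]
carrier [[273. 375.]]
divider near top [[278. 597.]]
far wall inner near top [[432. 603.]]
unit bottom L [[317. 545.]]
unit bottom R [[428. 549.]]
```

Clearances look tight: by eye in the side view the carrier is close to the tall cap and the unit is close to the far wall. The top view compares the cap and carrier at nearly equal height, so I'll check there.

```bash
python3 -c "
from h import *
t=capture('top'); cv2.imwrite('pics/l12t.png',cv2.resize(t['color'][185:275,210:290,::-1],None,fx=7,fy=6.6,interpolation=cv2.INTER_CUBIC))
c=snap('l12.png',x=290,y=195,w=60,h=50,s=12)
Rz=R.from_euler('z',-17.4,degrees=True).as_matrix(); W=np.array([.4996,.2447,0])
for q in ((.116,-.051,.035),(.116,-.02,.035),(.116,.051,.035),(.05,-.051,.035),(.05,.051,.035)): print(q,((proj(c,W+Rz@np.array(q))-[290,195])*12).round(0))
"
```

```text
(0.116, -0.051, 0.035) [[444. 547.]]
(0.116, -0.02, 0.035) [[450. 469.]]
(0.116, 0.051, 0.035) [[464. 302.]]
(0.05, -0.051, 0.035) [[148. 534.]]
(0.05, 0.051, 0.035) [[187. 290.]]
```

View pics/l12t.png

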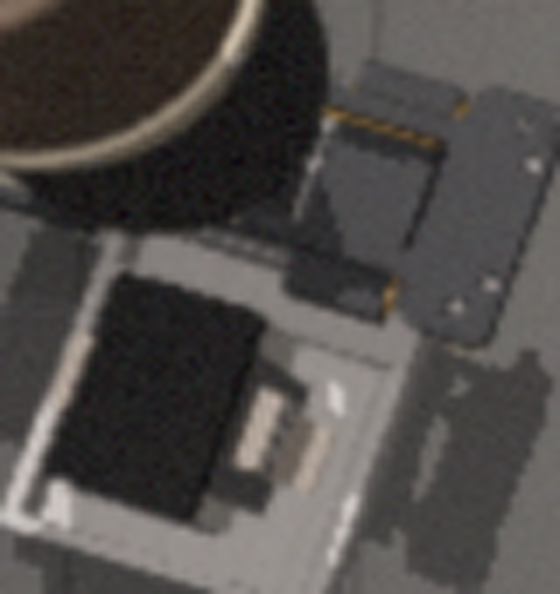

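View pics/l12.png

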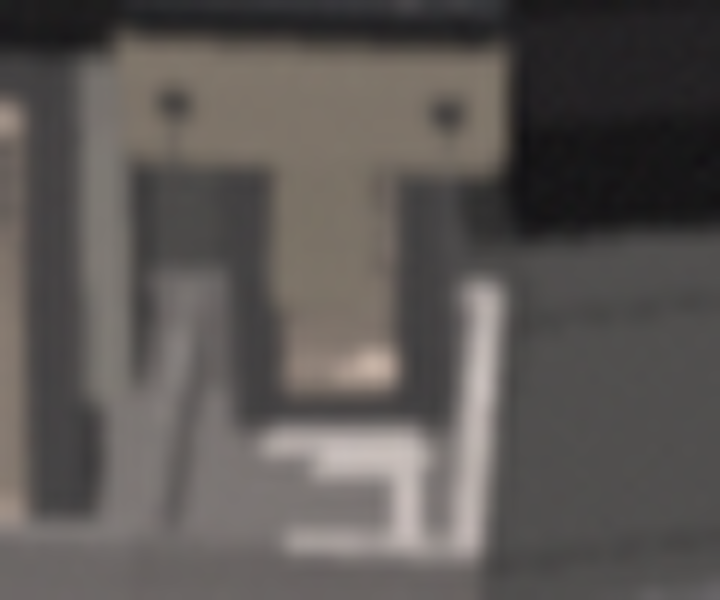

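In the top view the gripper's edge clears the cap edge by about 9-11 mm. In the side view the unit is only about 2 mm from the far wall and about 17 mm from the divider. I'll shift -4 mm in x and lower on.

Request:
apply_moves(
  commands=[
    {"grip": 0.5,"dp": [-4,1,0],"yaw": 0},
    {"grip": 0.5,"dp": [-4,1,4],"yaw": 0},
    {"grip": 0.5,"dp": [-4,1,8],"yaw": 0},
    {"grip": 0.5,"dp": [-4,1,12],"yaw": 0},
    {"grip": 0.5,"dp": [-4,1,16],"yaw": 0},
    {"grip": 0.5,"dp": [-4,1,18],"yaw": 0},
    {"grip": 0.5,"dp": [-4,1,18],"yaw": 0},
  ],
)

```text
time_s: 33.08
tcp_pos: [0.5779, 0.2198, 0.0693]
eef_rot: [180.0, 0.0, -17.4]
contact_force: [0.5, 0.2, -1.5]
gripper_width: 0.0544
```

```bash
python3 -c "
from h import *
c=snap('l13.png',x=255,y=140,w=100,h=100,s=6)
t=capture('top'); cv2.imwrite('pics/l13t.png',cv2.resize(t['color'][185:275,210:290,::-1],None,fx=7,fy=6.6,interpolation=cv2.INTER_CUBIC))
go((.5826,.2187,.10,-17.4))"
```

```text
[  4.7  -0.2 -30.5] yaw -0.0
t 33.17 tcp [0.578  0.2199 0.0695] rot [-1.800e+02 -1.000e-02 -1.741e+01] F [ 0.4  1.7 -1.9] w 0.0545
```

View pics/l13.png

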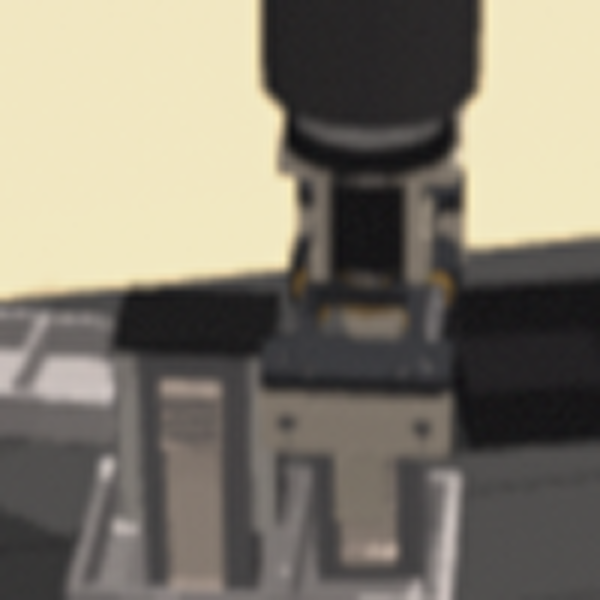

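View pics/l13t.png

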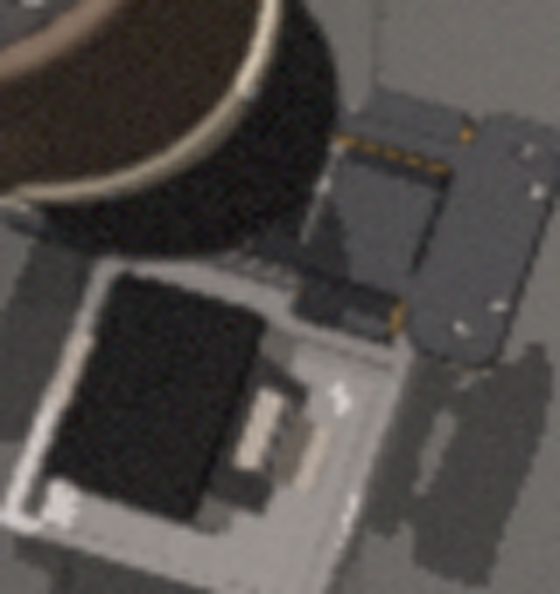

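It's still clear of the cap: the gap is about 20 crop px, or 5 mm, and the force is just the unit's weight. I'll keep lowering to the floor.

Request:
apply_moves(
  commands=[
    {"grip": 0.5,"dp": [0,0,4],"yaw": 0},
    {"grip": 0.5,"dp": [0,0,8],"yaw": 0},
    {"grip": 0.5,"dp": [0,0,12],"yaw": 0},
    {"grip": 0.5,"dp": [0,0,15],"yaw": 0},
    {"grip": 0.5,"dp": [0,0,16],"yaw": 0},
    {"grip": 0.5,"dp": [0,0,16],"yaw": 0},
  ],
)

```text
time_s: 33.92
tcp_pos: [0.578, 0.2199, 0.0534]
eef_rot: [180.0, 0.0, -17.4]
contact_force: [0.6, 0.3, -1.6]
gripper_width: 0.0542
```

Request:
apply_moves(
  commands=[
    {"grip": 0.5,"dp": [0,0,1],"yaw": 0},
    {"grip": 0.5,"dp": [0,0,2],"yaw": 0},
    {"grip": 0.5,"dp": [0,0,2],"yaw": 0},
  ],
)

```text
time_s: 34.3
tcp_pos: [0.5779, 0.2198, 0.0514]
eef_rot: [180.0, 0.0, -17.4]
contact_force: [0.7, -0.7, -1.4]
gripper_width: 0.0542
```

Request:
apply_moves(
  commands=[
    {"grip": 0.5,"dp": [0,0,1],"yaw": 0},
    {"grip": 0.5,"dp": [0,0,2],"yaw": 0},
    {"grip": 0.5,"dp": [0,0,2],"yaw": 0},
  ],
)

```text
time_s: 34.67
tcp_pos: [0.5784, 0.2199, 0.0502]
eef_rot: [-180.0, -0.0, -17.4]
contact_force: [-0.6, -1.1, 3.4]
gripper_width: 0.054
```

```bash
python3 -c "
from h import *
c=snap('l14.png',x=290,y=195,w=60,h=50,s=12)
go((.5826,.2187,.10,-17.4))"
```

```text
[  4.4  -0.1 -49.8] yaw 0.0
t 34.73 tcp [0.5783 0.2199 0.0502] rot [-1.7998e+02 -5.0000e-02 -1.7390e+01] F [-0.6 -0.6  4.7] w 0.0548
```

View pics/l14.png

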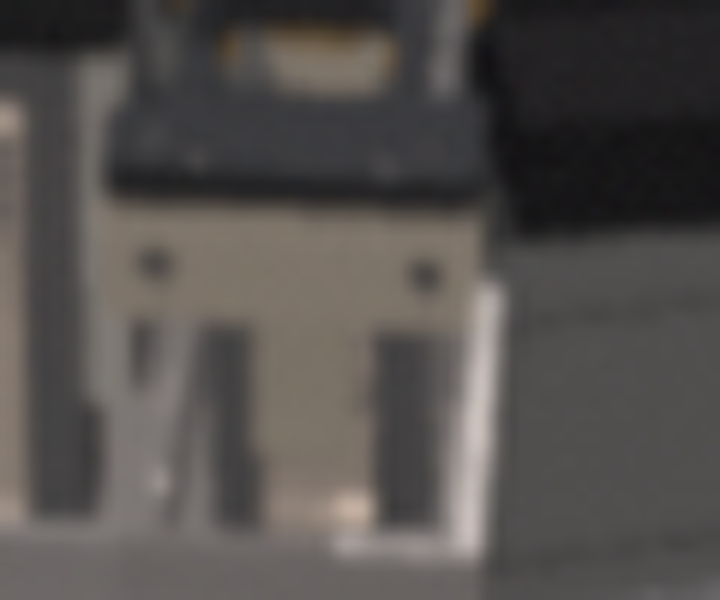

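Contact at z of about 0.0505 as expected, with the unit seated between the divider and the far wall (crop (215-440, 530)). I'll ease the grip and open.

Request:
apply_moves(
  commands=[
    {"grip": 0.5,"dp": [0,0,-0.5],"yaw": 0},
    {"grip": 0.5,"dp": [0,0,-0.5],"yaw": 0},
    {"grip": 0.5,"dp": [0,0,-0.5],"yaw": 0},
  ],
  newtons=4,
)

```text
time_s: 35.1
tcp_pos: [0.5779, 0.22, 0.0499]
eef_rot: [-180.0, 0.0, -17.4]
contact_force: [-0.9, 0.4, 1.2]
gripper_width: 0.0649
```

Request:
apply_moves(
  commands=[
    {"grip": 0.78,"dp": [0,0,0],"yaw": 0},
    {"grip": 0.85,"dp": [0,0,0],"yaw": 0},
    {"grip": 1,"dp": [0,0,0],"yaw": 0},
    {"grip": 1,"dp": [0,0,0],"yaw": 0},
    {"grip": 1,"dp": [0,0,0],"yaw": 0},
    {"grip": 1,"dp": [0,0,-10],"yaw": 0},
    {"grip": 1,"dp": [0,0,-30],"yaw": 0},
    {"grip": 1,"dp": [0,0,-70],"yaw": 0},
    {"grip": 1,"dp": [0,0,-120],"yaw": 0},
    {"grip": 1,"dp": [0,0,-170],"yaw": 0},
    {"grip": 1,"dp": [0,0,-200],"yaw": 0},
    {"grip": 1,"dp": [0,0,-200],"yaw": 0},
  ],
)

```text
time_s: 36.6
tcp_pos: [0.5792, 0.2205, 0.2541]
eef_rot: [-179.7, -0.2, -17.4]
contact_force: [0.6, -0.3, -1.3]
gripper_width: 0.0877
```

Request:
apply_moves(
  commands=[
    {"grip": 1,"dp": [-40,20,0],"yaw": 0},
    {"grip": 1,"dp": [-75,65,0],"yaw": 0},
    {"grip": 1,"dp": [-100,120,0],"yaw": 0},
    {"grip": 1,"dp": [-120,175,0],"yaw": 0},
    {"grip": 1,"dp": [-130,230,0],"yaw": 0},
    {"grip": 1,"dp": [-130,280,0],"yaw": 0},
    {"grip": 1,"dp": [-130,300,0],"yaw": 0},
    {"grip": 1,"dp": [-130,300,0],"yaw": 0},
    {"grip": 1,"dp": [-130,300,0],"yaw": 0},
  ],
)

```text
time_s: 37.72
tcp_pos: [0.3642, -0.0273, 0.2499]
eef_rot: [-180.0, 0.0, -17.4]
contact_force: [1.1, -0.0, -0.5]
gripper_width: 0.0878
```

```bash
python3 -c "
from h import *
c=snap('f.png',x=225,y=140,w=130,h=110,s=5)
t=capture('top'); cv2.imwrite('pics/ft.png',cv2.resize(t['color'][180:290,190:300,::-1],None,fx=5.4,fy=5.4,interpolation=cv2.INTER_CUBIC))
cv2.imwrite('pics/ftall.png',t['color'][:,:,::-1])
go((.5826,.2187,.10,-17.4))"
```

```text
[ 135.  -299.6  149.8] yaw 0.0
t 37.83 tcp [ 0.3643 -0.0269  0.2498] rot [ 1.7999e+02  2.0000e-02 -1.7370e+01] F [-0.7  0.5  0.4] w 0.0877
```

View pics/f.png

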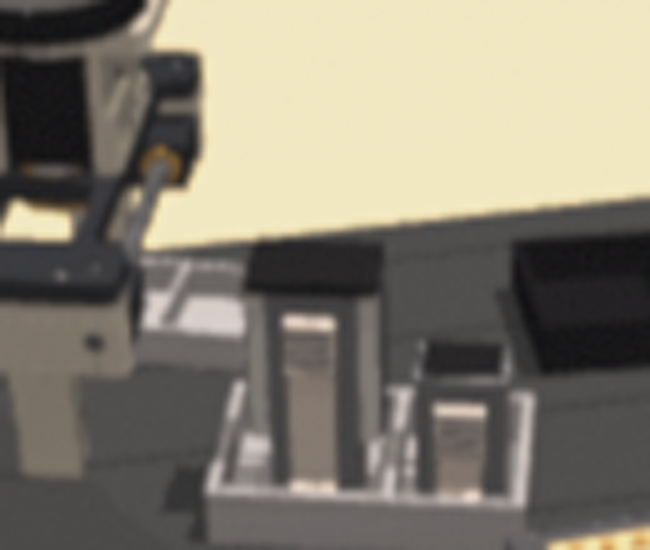

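View pics/ft.png

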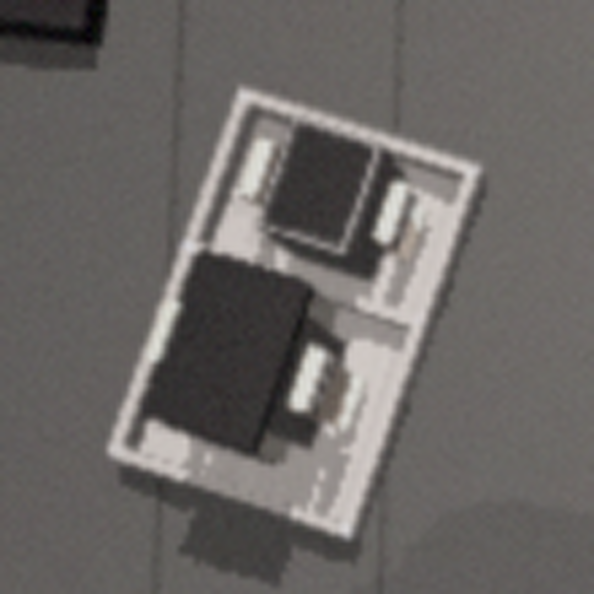

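View pics/ftall.png

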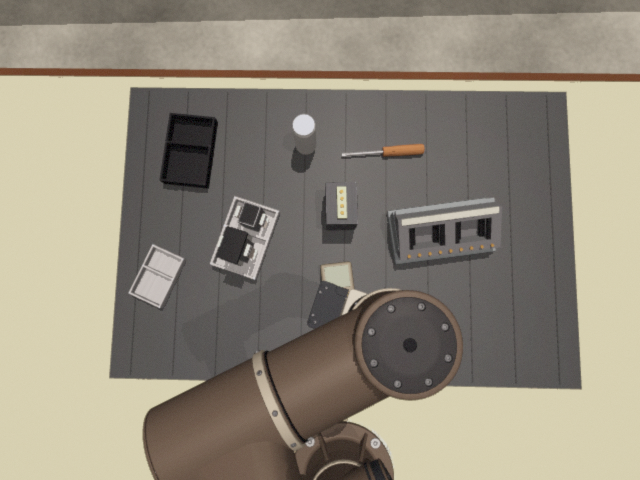

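```bash
python3 -c "
from h import *
t=capture('top')
Rz=R.from_euler('z',-17.4,degrees=True).as_matrix()
for n,q,z,o in (('low',[[298,122],[380,150],[345,252],[266,228]],.094,[.5788,.2199,0]),('tall',[[197,252],[312,287],[262,455],[145,415]],.150,[.4996,.2447,0])):
  p=onz(t,np.array(q)/5.4+[190,180],z); print(n,(Rz.T@(p.mean(0)-o)).round(4))
close_job()"
```

```text
low [ 0.0004 -0.0045  0.094 ]
tall [ 0.0048 -0.0031  0.15  ]
the job is handed in; nothing more can be done
```

I took out the tall unit and then the low one, each pinched and drawn out along its slope. Each was tipped upright over an open patch of mat, set down gently in its compartment and released. The job is handed in, at about 38 s of the 61 s allowed.

| Unit | Compartment | Offset from its middle (x, y), top camera | Allowed (x, y) |
|---|---|---|---|
| Tall | Wide | +5, -3 mm | ±28, ±28 mm |
| Low | Narrow | 0, -5 mm | ±20, ±28 mm |

- **Final state:** in the last pictures both units stand upright. The gripper is open and clear of everything, and the measured force is near zero. The transformer, can and screwdriver look unmoved. The arm hid part of the meter in that view, but it was never touched.
- **Disagreements:** the pinched widths read 52–54 mm instead of the nominal 56 mm. The side camera sat about 2 mm (1–2 pixels) off the top camera, more for the low unit's pad. Neither caused a problem.
- **Off-plan moves:** one wrong row shifted the held tall unit 11 mm and straight back. One approach row ended about 38 mm off in x, in free space, and was corrected.

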